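# Brush out the lamp sleeves and pack them with cartridges

## Task

Take the long tube brush from its holder and, starting with the sleeve on the robot's left and working to the right, scrub out every sleeve on the table: push the brush right to the bottom, draw it up to near the mouth, and push it right to the bottom again. Put the brush back in its holder, bristles first and fully down. Pack each sleeve with one lamp cartridge, foot first, lowered gently and fully home (a spare may stay on the table), and leave the sleeves where they are and the other things on the table alone.

Things in the scene. Friction and masses are not known exactly. Their poses are not given: they have to be found in the camera images.
- sleeve_a_mouth (a point): Open round aluminium sleeve standing on a heavy 80 mm round foot 6 mm thick (2.5 kg, loose but not to be moved), the leftmost place of the row, largest y. Outside 54 mm across, 96 mm tall; inner diameter 47 mm, mouth flaring to 53 mm over the top 10 mm; inner floor 90 mm below the mouth. The point is the centre of its mouth, 96 mm above the table; z up. None when absent.
- sleeve_b_mouth (a point): Open round aluminium sleeve standing on a heavy 80 mm round foot 6 mm thick (2.5 kg, loose but not to be moved), the middle place of the row. Outside 54 mm across, 96 mm tall; inner diameter 47 mm, mouth flaring to 53 mm over the top 10 mm; inner floor 90 mm below the mouth. The point is the centre of its mouth, 96 mm above the table; z up. None when absent.
- sleeve_c_mouth (a point): Open round aluminium sleeve standing on a heavy 80 mm round foot 6 mm thick (2.5 kg, loose but not to be moved), the rightmost place of the row, smallest y. Outside 54 mm across, 96 mm tall; inner diameter 47 mm, mouth flaring to 53 mm over the top 10 mm; inner floor 90 mm below the mouth. The point is the centre of its mouth, 96 mm above the table; z up. None when absent.
- cartridge_1_mid (a point): Lamp cartridge standing on its foot, 140 mm tall, 200 g: round glass-and-brass body 44 mm across, 70 mm tall (foot tapering to 36 mm over the lowest 5 mm), then a brass grip stem 18 mm across, 70 mm long. The point is half-way up its axis, 70 mm above the foot; z points foot to stem. Fully home in a sleeve this point is 20 mm below the mouth. All three are alike, always present.
- cartridge_2_mid (a point): Lamp cartridge standing on its foot, 140 mm tall, 200 g: round glass-and-brass body 44 mm across, 70 mm tall (foot tapering to 36 mm over the lowest 5 mm), then a brass grip stem 18 mm across, 70 mm long. The point is half-way up its axis, 70 mm above the foot; z points foot to stem. Fully home in a sleeve this point is 20 mm below the mouth. All three are alike, always present.
- cartridge_3_mid (a point): Lamp cartridge standing on its foot, 140 mm tall, 200 g: round glass-and-brass body 44 mm across, 70 mm tall (foot tapering to 36 mm over the lowest 5 mm), then a brass grip stem 18 mm across, 70 mm long. The point is half-way up its axis, 70 mm above the foot; z points foot to stem. Fully home in a sleeve this point is 20 mm below the mouth. All three are alike, always present.
- holder_mouth (a point): The brush's holder: fixed upright brass tube on a 90 mm square wooden foot, on the left or right of the table. Outside 52 mm across, 90 mm tall; inner diameter 44 mm, mouth flaring to 50 mm over the top 10 mm; inner floor 84 mm below the mouth. The point is the centre of its mouth, 90 mm above the table; z up.
- brush_mid (a point): Long tube brush, 200 mm, 120 g, standing in its holder bristles down: bristle head 40 mm across, 60 mm long (stiff; end tapers to 30 mm over 6 mm), 8 mm steel shank, round wooden handle 20 mm across from 115 to 200 mm above the bristle end (14 mm at its ends). The point is half-way up its axis, 100 mm above the bristle end; z points bristles to handle.
- brush_tip (a point): Centre of the brush's bristle end (the far end of the bristle head), on its axis.
- cartridge_1: The same cartridge 1; origin at the centre of the underside of its foot.
- cartridge_2: The same cartridge 2; origin at the centre of the underside of its foot.
- cartridge_3: The same cartridge 3; origin at the centre of the underside of its foot.
- brush: The same brush; origin at its bristle end.
- bullseye: Thick green-glass bullseye lens disc lying flat, 100 mm across, 31 mm thick; a bystander, to be left alone; origin at its underside.
- vial: Small cork-topped glass vial standing upright, 26 mm across, 59 mm tall; a bystander, to be left alone; origin at its underside.
- oiler_lid: Tin oiler-shaped can lid with a short spout, 60 mm across, 34 mm tall; a bystander, to be left alone; origin at its underside.
- punch: Brass drift punch lying flat, 125 mm long, 14 mm square with a thin point; a bystander, to be left alone; origin at its underside.
- prism_bar: Glass prism bar lying flat, 110 x 30 x 18 mm; a bystander, to be left alone; origin at its underside.
- spanner: Steel spanner lying flat, 150 mm long; a bystander, to be left alone; origin at its underside.
Things that resemble listed ones, but are neither listed nor needed, are in the scene too. What is shaped like the part that bears holder_mouth but green, pink or purple is not meant.

How it is judged:
By the outcome, as a careful person would: the job done as asked, in the order asked, and still so for the second after the job is handed in, with the robot touching nothing.
Of sleeve_a, sleeve_b, sleeve_c only 2 to 3 are there at a start; the rules pass over those that are not, and their reading is None.
At some moment in a run one of cartridge_1, cartridge_2, cartridge_3 may be knocked a few centimetres aside while the robot is not near it.
It also fails if it takes over 208 s, if anything falls off the work surface, if the arm or the gripper's body presses on something with over 40 N, if the wrist force passes 120 N, or if a joint passes its speed limit or range.

## Robot

A 6-joint arm with a two-finger parallel gripper is mounted at the origin on the work surface. World frame = base frame: x ahead of the robot, y to its left, z up, the work surface at z = 0. Lengths are in m, angles in rad, forces in N, time in s.
With the tool pointing down it reaches from about 0.4 to 0.825 m from the base axis. Payload 7 kg.
Tool frame: the origin (TCP) lies at the centre of the arm's flange, where the gripper is bolted on; the fingertips stand 178 mm ahead of it and the grasp point (between the pads) lies arm.tcp_to_grasp ahead of it (arm.tcp_to_grasp is the distance from the TCP to the grasp point, in m); z points along the fingers, y is the direction in which the jaws open and shut (so a half turn about z gives the same grasp; the last joint's range is limited). The gripper opens to 88 mm and grips with 3 to 60 N. Pads are 19 mm wide; open, the fingers measure 130 mm over their backs; the gripper's body (78 mm by 193 mm) begins 47 mm behind the grasp point.
Start: joints at [-1.012, 0.359, 0.012, 0, -1.224, -0.288], TCP at [0.181, -0.65, 0.405] pointing down, gripper open.
Joint ranges: [-3.07, 3.07], [-1.43, 2.12], [-1.02, 1.25], [-3.03, 1.67], [-3.05, -0], [-3.03, 3.03]. Speed limits (rad/s): [2.39, 2.39, 3.01, 3.14, 3.14, 3.14].

## Interface

Orientations are given as [roll, pitch, yaw] about the fixed x, y, z axes, in that order (R = Rz(yaw) Ry(pitch) Rx(roll)).
In Python, from station import arm gives the robot as it stands.
- The arm moves only by the tool move_arm, never from a script. Its argument "deltas" is a list of rows, each a list of 6 numbers: the shift along the world's x, y, z in mm, then the turn, a rotation vector about the world's x, y, z in degrees. In form: [[tx, ty, tz, ax, ay, az], ...]. A call has exactly 5 rows; each row shifts and turns the commanded pose from where the row before left it; what a row does not reach is not made up. A row lasts 1/12 s, in which the tool goes at most 41.7 mm and 7.16 degrees, less where a joint would pass 70% of its speed; a pose out of reach is approached as far as the arm can. A call with a gripper value outside its range is refused whole. "claw" is the closure in counts, from 0 (fully open) to 255 (shut), set as the call begins (left out, the last holds). The fingers move at their own pace and stop on an object; "squeeze" is the grip in N (left out, the last holds). Time passes only in rows, so rows that do not move let the fingers close, or fill a call up. It gives the time, the measured TCP pose, the force and the opening at its end, in the units of the state.
- arm.get_state(): the state, without advancing time (a new reading comes with each control period).
- arm.grab_frame(name): name is "side" or "top" or "wrist"; returns the picture (420x560x3 uint8, red, green, blue); there is no depth.
- arm.calibration(name): a dict with "intrinsics" (3x3 intrinsics, pixels), "T" (4x4, takes a point from camera to world coordinates); the wrist camera has in their place "mount" (4x4, takes a point from camera to tool coordinates, whose origin is the TCP and whose axes are the flange's). Camera axes: x right, y up, looking along -z (the intrinsics and any distortion apply to the point x, -y, -z); pixel columns grow to the right and rows downward; lengths in m; the calibration is good to about 2 mm. A picture is of the moment at which its call begins: read the wrist's pose just before it. calibration takes no time and is no camera call.
- arm.job_done(): hands the job in, once; it reports no verdict.
Trained networks look in the newest picture that a camera, given by its name, has taken for a name from the list of things; names that differ only in an ending like _2 or _b are one class to them, and where a whole thing is asked for, a point or a joint stands for the part that bears it (a point fixed in the world has none). Each returns a list of dicts, best first, with "score" (0 to 1); they miss things now and then, are a little off and sometimes report something else, mostly with a low value. They report only what shows in the picture. A call takes as long as a camera call. They do not tell look-alikes from the thing itself.
- arm.spot_in(thing, camera): "xy" ([column, row] in pixels, amid what is visible of it).
- arm.masks_of(thing, camera): "pixels" (420x560 bool, what is visible of it) and "xy" ([column, row] in pixels, amid what is visible of it).
- arm.spot_point(thing, camera): "xy" ([column, row] in pixels: a listed point, or the origin of a listed thing).
The state is a dict: "t": time; "q": joint angles; "qd": joint speeds; "joint_efforts": joint torques, N m; "eef_pos": TCP position; "ee_rot": TCP orientation; "force": force on the tool from outside, world axes, zero at the start; "moment": the same for the moment, N m; "width": finger opening in m.
Only numpy, scipy, OpenCV 4.12 (cv2) and the standard library are available. Lean on these libraries where they do the work, as an engineer would, in place of code of your own. Each camera call takes 0.05 s, during which the arm holds its last target. There are 200 camera calls.

## Working session

There is one attempt and no reset: what is moved stays moved. The work goes in short steps, Python scripts to look and compute and a tool call to move; the robot and the scene stay as the last step left them, time stands still between calls to the robot, and variables do not carry over. Pictures are saved under pics/ and viewed, about 12 in all and at most 16, crops included, and the job is handed in when it is done.

Besides the shell and the picture viewer there is one more tool, called after "Emit:" as name(argument=value, ...), one argument or row to a line, values as JSON. move_arm: Moves the arm, as the interface text tells. Its arguments: {"type":"object","properties":{"deltas":{"type":"array","items":{"type":"array","items":{"type":"number"}}},"claw":{"type":"number"},"squeeze":{"type":"number"}},"required":["deltas"]}

```bash
mkdir -p pics; ls
cat > h.py <<'E'
import numpy as np, cv2
from station import arm
from scipy.spatial.transform import Rotation as R
def cam(name):
    c=arm.calibration(name); K=np.array(c["intrinsics"])
    if "T" in c: T=np.array(c["T"])
    else:
        s=arm.get_state(); E=np.eye(4); E[:3,:3]=R.from_euler('xyz',s["ee_rot"]).as_matrix(); E[:3,3]=s["eef_pos"]; T=E@np.array(c["mount"])
    return K,T,c
def ray(K,T,xy):
    d=np.linalg.inv(K)@[xy[0],xy[1],1]; d=T[:3,:3]@[d[0],-d[1],-d[2]]
    return T[:3,3],d/np.linalg.norm(d)
def atz(K,T,xy,z):
    o,d=ray(K,T,xy); return o+d*(z-o[2])/d[2]
def tri(rays):
    A=sum(np.eye(3)-np.outer(d,d) for o,d in rays); b=sum((np.eye(3)-np.outer(d,d))@o for o,d in rays)
    p=np.linalg.solve(A,b); return p,[np.linalg.norm(np.cross(p-o,d)) for o,d in rays]
def proj(K,T,p):
    q=T[:3,:3].T@(np.array(p)-T[:3,3]); u=K@[q[0],-q[1],-q[2]]; return u[:2]/u[2]
def save(img,n): cv2.imwrite(f"pics/{n}.png",cv2.cvtColor(img,cv2.COLOR_RGB2BGR))
E
python3 - <<'E'
from h import *
np.set_printoptions(precision=4,suppress=True)
s=arm.get_state(); print(s, arm.tcp_to_grasp)
for n in("top","side"):
    save(arm.grab_frame(n),n+"0"); K,T,c=cam(n); print(n,{k:v for k,v in c.items() if k not in("T",)},T[:3,3])
    for th in("sleeve_a_mouth","cartridge_1_mid","holder_mouth","brush_mid"):
        print(th,[(np.round(d["xy"],1).tolist(),round(float(d["score"]),2)) for d in arm.spot_point(th,n)])
print(arm.calibration("wrist"))
E
```

```text
pics
{'t': 0.0, 'q': array([-1.0119,  0.3593,  0.0111, -0.0003, -1.2241, -0.2881]), 'qd': array([ 0.0019,  0.    ,  0.0006, -0.0013, -0.0004,  0.0014]), 'joint_efforts': array([ -0.0012, -58.2718,  29.3046,   6.997 ,   0.0068,  -0.0001]), 'eef_pos': array([ 0.1805, -0.6502,  0.4038]), 'ee_rot': array([ 3.14  , -0.0002, -2.8709]), 'force': array([ 0.1747,  0.7059, -1.1898]), 'moment': array([ 0.0141, -0.0505,  0.0028]), 'width': 0.08748172984784348} 0.1593
top {'intrinsics': array([[396.9402,   0.    , 274.1465],
       [  0.    , 396.9402, 213.6197],
       [  0.    ,   0.    ,   1.    ]])} [ 0.3919 -0.1846  1.1752]
sleeve_a_mouth [([149.4, 193.9], 0.97)]
cartridge_1_mid [([253.3, 252.8], 0.68)]
holder_mouth [([272.8, 183.8], 0.94), ([467.8, 266.4], 0.79), ([408.9, 269.2], 0.7), ([279.1, 298.9], 0.64), ([317.6, 234.0], 0.6)]
brush_mid [([318.2, 235.3], 0.48)]
side {'intrinsics': array([[443.0069,   0.    , 282.2034],
       [  0.    , 443.0069, 210.8882],
       [  0.    ,   0.    ,   1.    ]])} [0.219  0.9092 0.851 ]
sleeve_a_mouth [([206.7, 279.1], 0.79)]
cartridge_1_mid [([306.0, 230.9], 0.81)]
holder_mouth [([361.8, 147.7], 0.75), ([349.0, 163.5], 0.72), ([354.5, 224.4], 0.58)]
brush_mid [([308.0, 189.0], 0.64), ([247.9, 359.2], 0.63)]
{'intrinsics': array([[320.8247,   0.    , 283.8213],
       [  0.    , 320.8247, 207.4155],
       [  0.    ,   0.    ,   1.    ]]), 'mount': array([[ 0.0002,  0.9538,  0.3005,  0.0821],
       [ 1.    ,  0.    , -0.0008,  0.0001],
       [-0.0008,  0.3005, -0.9538,  0.0187],
       [ 0.    ,  0.    ,  0.    ,  1.    ]])}
```

View pics/top0.png

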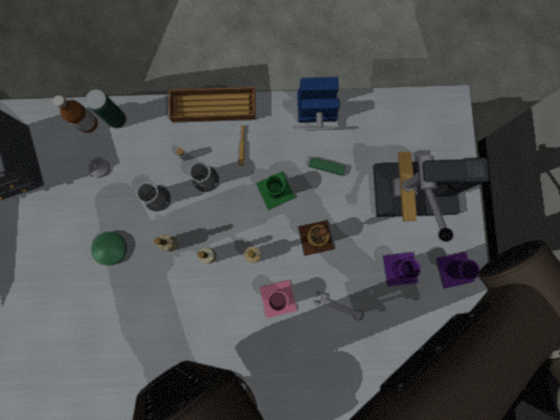

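View pics/side0.png

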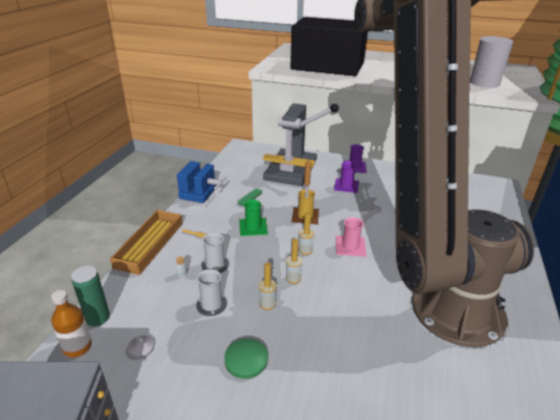

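Top view shows two sleeves at (152,195) and (203,177); three cartridges near (165,242), (207,255), (253,255); and the brown holder with its brush at (317,236). The green, pink and purple look-alikes and the bystanders are also visible. The side view agrees. Next I triangulate.

Run:
```python
from h import *
np.set_printoptions(precision=4,suppress=True)
Kt,Tt,_=cam("top");Ks,Ts,_=cam("side")
D={}
for n in("top","side"):
    arm.grab_frame(n)
    for th in("sleeve_a_mouth","cartridge_1_mid","cartridge_1","holder_mouth","brush_mid","brush"):
        D[th,n]=[(d["xy"],d["score"]) for d in arm.spot_point(th,n)]
    for th in ("sleeve_a_mouth","cartridge_1"):
        print(n,th,[(np.round(d["xy"]),round(float(d["score"]),2),int(d["pixels"].sum())) for d in arm.masks_of(th,n)])
for th in("sleeve_a_mouth","cartridge_1_mid","cartridge_1","holder_mouth","brush_mid","brush"):
    for a,sa in D[th,"top"]:
        for b,sb in D[th,"side"]:
            p,e=tri([ray(Kt,Tt,a),ray(Ks,Ts,b)])
            if max(e)<.008: print(th,np.round(a),np.round(b),round(sa,2),round(sb,2),p,max(e))
# rough: table heights
for nm,px,z in(("slL",(152,190),.096),("slR",(203,174),.096),("c1",(157,239),.14),("c2",(200,252),.14),("c3",(249,249),.14),("brush",(318,232),.2)): print(nm,atz(Kt,Tt,px,z))
```

```text
top sleeve_a_mouth [(array([155., 199.]), 0.92, 771)]
top cartridge_1 [(array([252., 259.]), 0.72, 194), (array([208., 257.]), 0.58, 258), (array([166., 242.]), 0.55, 301)]
side sleeve_a_mouth [(array([209., 296.]), 0.72, 1108)]
side cartridge_1 [(array([308., 237.]), 0.93, 470), (array([294., 266.]), 0.81, 519), (array([265., 288.]), 0.69, 591)]
sleeve_a_mouth [150. 190.] [206. 278.] 0.9 0.66 [0.6264 0.1669 0.0844] 0.0014953405814678547
cartridge_1_mid [252. 254.] [308. 231.] 0.49 0.7 [ 0.4353 -0.1177  0.0731] 0.002659199413019623
cartridge_1 [253. 258.] [306. 250.] 0.73 0.96 [ 0.4312 -0.1126  0.0088] 0.003956890158094526
cartridge_1 [211. 258.] [295. 279.] 0.72 0.84 [ 0.434   0.01   -0.0038] 0.0007982891825774372
cartridge_1 [173. 242.] [267. 303.] 0.6 0.56 [ 0.4811  0.122  -0.0012] 0.0010036594732961543
cartridge_1 [317. 235.] [295. 279.] 0.16 0.84 [ 0.5186 -0.341  -0.3375] 0.0004457709619353084
holder_mouth [279. 296.] [349. 163.] 0.95 0.82 [ 0.3397 -0.1863  0.2811] 0.005161299820212516
holder_mouth [279. 296.] [354. 220.] 0.95 0.55 [ 0.317  -0.1883  0.0914] 0.0055360578578010165
holder_mouth [271. 186.] [251. 204.] 0.94 0.68 [ 0.6272 -0.1726  0.0938] 0.003561718692103154
holder_mouth [468. 269.] [360. 150.] 0.94 0.88 [ 0.3727 -0.7091  0.0722] 0.005862513903068083
holder_mouth [468. 269.] [354. 220.] 0.94 0.55 [ 0.3739 -0.9473 -0.4322] 0.0015212141834786098
holder_mouth [408. 274.] [349. 163.] 0.86 0.82 [ 0.3782 -0.5309  0.1018] 0.006336220430108348
holder_mouth [318. 237.] [306. 194.] 0.84 0.63 [ 0.482  -0.2974  0.0884] 0.003349126613088663
holder_mouth [252. 252.] [306. 194.] 0.2 0.63 [ 0.4415 -0.1226  0.199 ] 0.005202524828680924
brush_mid [321. 236.] [309. 187.] 0.73 0.5 [ 0.477  -0.3042  0.1119] 0.00040228086250300633
slL [0.6223 0.1563 0.096 ]
slR [0.6632 0.0144 0.096 ]
c1 [0.4817 0.1277 0.14  ]
c2 [0.4443 0.0152 0.14  ]
c3 [ 0.4482 -0.1125  0.14  ]
brush [ 0.4814 -0.2876  0.2   ]
```

Emit:
move_arm(
  deltas=[
    [0,0,20,0,0,-3.1],
    [0,0,20,0,0,-3.1],
    [0,0,20,0,0,-3.1],
    [0,0,20,0,0,-3.1],
    [0,0,20,0,0,-3.1],
  ],
  claw=0,
)

```text
t: 1.82
eef_pos: [0.1805, -0.6503, 0.5057]
ee_rot: [3.142, -0.0, 3.139]
force: [0.1, 0.2, 0.1]
width: 0.0875
```

Emit:
move_arm(
  deltas=[
    [20,23,0,0,0,0],
    [20,23,0,0,0,0],
    [20,23,0,0,0,0],
    [20,23,0,0,0,0],
    [20,23,0,0,0,0],
  ],
)

```text
t: 2.23
eef_pos: [0.2811, -0.5342, 0.5048]
ee_rot: [-3.141, 0.0, 3.142]
force: [0.5, 0.8, -0.2]
width: 0.0877
```

Emit:
move_arm(
  deltas=[
    [20,23,0,0,0,0],
    [20,23,0,0,0,0],
    [20,23,0,0,0,0],
    [20,23,0,0,0,0],
    [20,23,0,0,0,0],
  ],
)

```text
t: 2.65
eef_pos: [0.3812, -0.4191, 0.5049]
ee_rot: [-3.141, 0.0, -3.141]
force: [2.0, 0.2, 0.4]
width: 0.0874
```

Emit:
move_arm(
  deltas=[
    [20,23,0,0,0,0],
    [20,23,0,0,0,0],
    [20,23,0,0,0,0],
    [20,23,0,0,0,0],
    [20,23,0,0,0,0],
  ],
)

```text
t: 3.07
eef_pos: [0.4812, -0.304, 0.505]
ee_rot: [-3.141, 0.001, -3.141]
force: [1.0, -0.5, -0.0]
width: 0.0874
```

Emit:
move_arm(
  deltas=[
    [0,0,0,0,0,0],
    [0,0,0,0,0,0],
    [0,0,0,0,0,0],
    [0,0,0,0,0,0],
    [0,0,0,0,0,0],
  ],
)

```text
t: 3.48
eef_pos: [0.4799, -0.3061, 0.5048]
ee_rot: [-3.141, 0.0, 3.141]
force: [0.2, 1.5, -0.4]
width: 0.0879
```

Run:
```python
from h import *
s=arm.get_state();print(s["t"],s["eef_pos"],s["ee_rot"],s["force"])
K,T,_=cam("wrist"); f=arm.grab_frame("wrist"); save(f,"w1")
for th in("holder_mouth","brush_mid","brush"):
  print(th,[(np.round(d["xy"],1),round(d["score"],2)) for d in arm.spot_point(th,"wrist")])
print(proj(K,T,[.48,-.3,.2]),proj(K,T,[.48,-.3,.09]))
f=arm.grab_frame("side");save(f,"s1")
f=arm.grab_frame("top");save(f,"t1")
```

```text
3.4833 [ 0.4799057  -0.30606415  0.50478454] [-3.14149970e+00  8.94831147e-05  3.14068141e+00] [ 0.22013811  1.45928969 -0.43238834]
holder_mouth [(array([87.5, 94.1]), 0.98), (array([394.6,  23.3]), 0.79), (array([372.9, 279.7]), 0.72)]
brush_mid [(array([291.7, 181.3]), 0.85)]
brush [(array([290.8, 164.7]), 0.92)]
[290.18224702 199.27463469] [288.47041632 175.05800865]
```

View pics/w1.png

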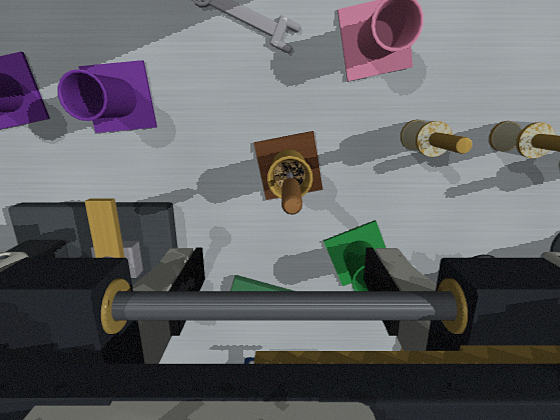

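The wrist view shows the brown holder near (290,176), with the brush handle's top at about (292,206). The look-alikes are well apart from it.

Run:
```python
from h import *
np.set_printoptions(precision=4,suppress=True)
K,T,_=cam("wrist"); f=arm.grab_frame("wrist")
for d in arm.masks_of("brush","wrist"):
  m=d["pixels"]; r,c=np.where(m); print(d["score"],m.sum(),r.min(),r.max(),c.min(),c.max())
  for rr in range(r.min(),r.max()+1,4): cc=c[r==rr]; print(rr,cc.min() if len(cc) else None,cc.max() if len(cc) else None)
for d in arm.masks_of("holder_mouth","wrist"):
  m=d["pixels"]; r,c=np.where(m); print("H",d["score"],m.sum(),r.min(),r.max(),c.min(),c.max())
for z in(.2,.206): print(atz(K,T,(292,207),z))
print(atz(K,T,(290,176),.09))
c=cv2.resize(f[120:240,230:350],(720,720)[:2],interpolation=cv2.INTER_CUBIC); save(cv2.resize(c,(580,580)),"w1c")
```

```text
0.66 1250 160 213 274 304
160 283 292
164 278 300
168 275 303
172 274 304
176 274 304
180 275 303
184 277 300
188 280 298
192 280 299
196 280 300
200 280 301
204 280 301
208 280 300
212 283 297
H 0.95 5577 60 132 57 156
H 0.92 2750 131 199 253 321
H 0.88 2696 51 128 0 49
H 0.62 2342 221 290 324 384
H 0.56 5452 0 79 337 422
[ 0.4878 -0.2979  0.2   ]
[ 0.486  -0.2981  0.206 ]
[ 0.4815 -0.2977  0.09  ]
```

View pics/w1c.png

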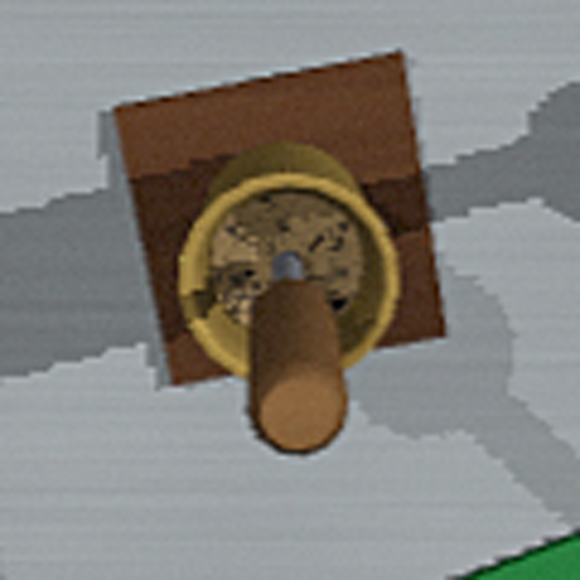

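Emit:
move_arm(
  deltas=[
    [4.5,8,0,0,0,0],
    [0,0,-25,0,0,0],
    [0,0,-25,0,0,0],
    [0,0,-25,0,0,0],
    [0,0,-25,0,0,0],
  ],
)

```text
t: 4.35
eef_pos: [0.4851, -0.2969, 0.4038]
ee_rot: [-3.142, 0.001, -3.141]
force: [0.7, -0.3, 0.3]
width: 0.0877
```

Emit:
move_arm(
  deltas=[
    [0,0,-20,0,0,0],
    [0,0,-20,0,0,0],
    [0,0,-20,0,0,0],
    [0,0,-12,0,0,0],
    [0,0,-6,0,0,0],
  ],
)

```text
t: 4.77
eef_pos: [0.4848, -0.2968, 0.3246]
ee_rot: [3.141, -0.003, -3.141]
force: [0.5, 0.4, 0.4]
width: 0.0876
```

Emit:
move_arm(
  deltas=[
    [0,0,0,0,0,0],
    [0,0,0,0,0,0],
    [0,0,0,0,0,0],
    [0,0,0,0,0,0],
    [0,0,0,0,0,0],
  ],
)

```text
t: 5.18
eef_pos: [0.4852, -0.2975, 0.3276]
ee_rot: [-3.141, 0.002, -3.141]
force: [0.0, -1.1, -0.2]
width: 0.0876
```

Run:
```python
from h import *
s=arm.get_state();print(s["t"],s["eef_pos"],s["ee_rot"],s["force"])
save(np.hstack([arm.grab_frame("wrist")[100:,100:480],arm.grab_frame("side")[100:,150:480]]),"g1")
```

```text
5.1833 [ 0.48523853 -0.2974538   0.32756913] [-3.14118840e+00  1.51254417e-03 -3.14137188e+00] [ 0.0453376  -1.05352551 -0.15709587]
```

View pics/g1.png

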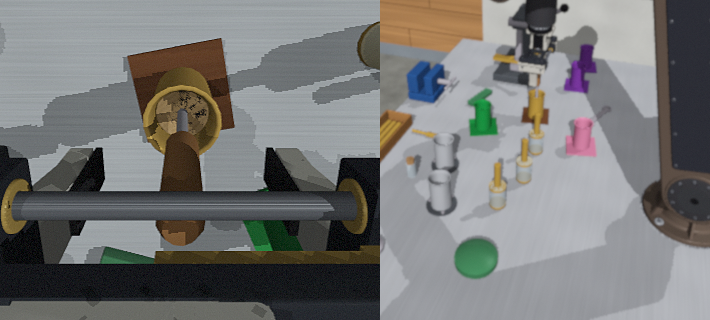

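The brush handle stands centred between the open fingers (wrist crop, about (180,215)). I'll grip it and lift.

Emit:
move_arm(
  deltas=[
    [0,0,0,0,0,0],
    [0,0,0,0,0,0],
    [0,0,0,0,0,0],
    [0,0,0,0,0,0],
    [0,0,0,0,0,0],
  ],
  claw=255,
  squeeze=35,
)

```text
t: 5.7
eef_pos: [0.485, -0.2974, 0.3266]
ee_rot: [3.142, -0.0, -3.141]
force: [-0.3, 0.2, 0.5]
width: 0.0598
```

Emit:
move_arm(
  deltas=[
    [0,0,0,0,0,0],
    [0,0,0,0,0,0],
    [0,0,0,0,0,0],
    [0,0,0,0,0,0],
    [0,0,0,0,0,0],
  ],
)

```text
t: 6.12
eef_pos: [0.485, -0.2974, 0.3266]
ee_rot: [3.142, -0.0, -3.141]
force: [0.2, -0.1, 0.0]
width: 0.0265
```

Emit:
move_arm(
  deltas=[
    [0,0,4,0,0,0],
    [0,0,8,0,0,0],
    [0,0,12,0,0,0],
    [0,0,12,0,0,0],
    [0,0,12,0,0,0],
  ],
)

```text
t: 6.53
eef_pos: [0.485, -0.2974, 0.3757]
ee_rot: [-3.142, -0.0, -3.141]
force: [0.2, -0.6, -1.7]
width: 0.019
```

Emit:
move_arm(
  deltas=[
    [0,0,15,0,0,0],
    [0,0,15,0,0,0],
    [0,0,15,0,0,0],
    [0,0,15,0,0,0],
    [0,0,15,0,0,0],
  ],
)

```text
t: 6.95
eef_pos: [0.4848, -0.2973, 0.4511]
ee_rot: [3.142, 0.0, -3.141]
force: [-0.0, 0.7, -2.3]
width: 0.0191
```

Emit:
move_arm(
  deltas=[
    [0,0,20,0,0,0],
    [0,0,20,0,0,0],
    [0,0,7,0,0,0],
    [0,0,0,0,0,0],
    [0,0,0,0,0,0],
  ],
)

```text
t: 7.37
eef_pos: [0.4848, -0.2972, 0.4963]
ee_rot: [3.141, 0.0, -3.141]
force: [-0.5, -0.7, -1.9]
width: 0.0193
```

Run:
```python
from h import *
np.set_printoptions(precision=4,suppress=True)
s=arm.get_state();print(s["t"],s["eef_pos"],s["ee_rot"],s["force"],s["width"])
f=arm.grab_frame("side");arm.grab_frame("top");g=arm.grab_frame("wrist")
save(np.hstack([f[40:340,150:450],g[:300,130:430]]),"lift1")
Kt,Tt,_=cam("top");Ks,Ts,_=cam("side");Kw,Tw,_=cam("wrist")
print("tip/mid proj side",proj(Ks,Ts,[.485,-.297,.17]),proj(Ks,Ts,[.485,-.297,.276]),"wrist tip",proj(Kw,Tw,[.485,-.297,.17]))
for th in("brush_tip","brush_mid","sleeve_a_mouth","holder_mouth"):
  for n in("side","wrist"): print(th,n,[(np.round(d["xy"],1),round(d["score"],2)) for d in arm.spot_point(th,n)])
```

```text
7.3667 [ 0.4848 -0.2972  0.4963] [ 3.141   0.0003 -3.1414] [-0.5094 -0.7073 -1.9184] 0.01928112721272885
tip/mid proj side [307.0165 171.6139] [308.7044 140.923 ] wrist tip [283.5553 194.3427]
brush_tip side [(array([305.7, 169.5]), 0.85)]
brush_tip wrist [(array([286.3, 190.4]), 0.61)]
brush_mid side [(array([309.7, 140.1]), 0.91)]
brush_mid wrist [(array([285.9, 230. ]), 0.7)]
sleeve_a_mouth side [(array([206.6, 277.4]), 0.68), (array([305.5, 194.6]), 0.4)]
sleeve_a_mouth wrist [(array([537. , 138.5]), 0.33)]
holder_mouth side [(array([251.2, 203.8]), 0.87), (array([352.6, 220.3]), 0.85), (array([359., 149.]), 0.83), (array([305.5, 194.5]), 0.73), (array([349.8, 165.3]), 0.69)]
holder_mouth wrist [(array([394.9,  14.4]), 0.85), (array([68.8, 93.6]), 0.8), (array([279.6, 179. ]), 0.57)]
```

View pics/lift1.png

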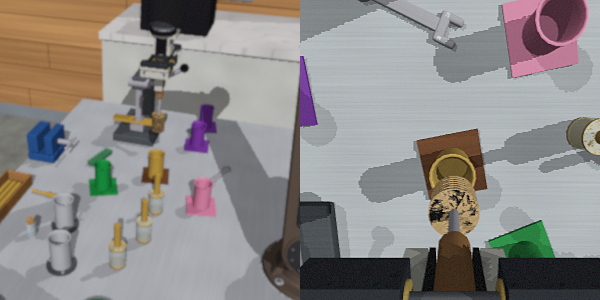

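The brush is gripped, upright, and clear of the holder (right crop: bristle head at about (455,210), empty holder behind it). I'll carry it towards the sleeves.

Emit:
move_arm(
  deltas=[
    [4,10,0,0,0,0],
    [9,19,0,0,0,0],
    [9,19,0,0,0,0],
    [9,19,0,0,0,0],
    [9,19,0,0,0,0],
  ],
)

```text
t: 8.33
eef_pos: [0.5254, -0.2102, 0.4968]
ee_rot: [3.142, 0.0, 3.142]
force: [0.2, -0.1, -1.3]
width: 0.0193
```

Emit:
move_arm(
  deltas=[
    [9,20,0,0,0,0],
    [9,20,0,0,0,0],
    [9,20,0,0,0,0],
    [9,20,0,0,0,0],
    [9,20,0,0,0,0],
  ],
)

```text
t: 8.75
eef_pos: [0.5704, -0.1099, 0.4968]
ee_rot: [3.141, 0.0, -3.141]
force: [-0.5, -0.2, -1.5]
width: 0.0195
```

Emit:
move_arm(
  deltas=[
    [9,20,0,0,0,0],
    [9,20,0,0,0,0],
    [9,20,0,0,0,0],
    [9,20,0,0,0,0],
    [9,20,0,0,0,0],
  ],
)

```text
t: 9.17
eef_pos: [0.6153, -0.0098, 0.4967]
ee_rot: [3.141, 0.0, -3.141]
force: [0.2, -1.2, -1.4]
width: 0.0194
```

Emit:
move_arm(
  deltas=[
    [9,19,0,0,0,0],
    [9,19,0,0,0,0],
    [9,19,0,0,0,0],
    [9,19,0,0,0,0],
    [9,20,0,0,0,0],
  ],
)

```text
t: 9.58
eef_pos: [0.6607, 0.0863, 0.4967]
ee_rot: [-3.142, 0.0, -3.141]
force: [0.1, -1.1, -1.5]
width: 0.0195
```

Emit:
move_arm(
  deltas=[
    [0,0,0,0,0,0],
    [0,0,0,0,0,0],
    [0,0,0,0,0,0],
    [0,0,0,0,0,0],
    [0,0,0,0,0,0],
  ],
)

```text
t: 10.0
eef_pos: [0.6599, 0.0841, 0.4969]
ee_rot: [3.142, 0.0, 3.141]
force: [-0.0, 0.8, -1.0]
width: 0.0194
```

```bash
cat > see.py <<'E'
from h import *
import sys,pickle
np.set_printoptions(precision=4,suppress=True)
s=arm.get_state();print(s["t"],s["eef_pos"],s["ee_rot"],s["force"],s["width"])
K,T,_=cam("wrist"); f=arm.grab_frame("wrist"); save(f,sys.argv[1])
pickle.dump((f,K,T),open(sys.argv[1]+".pkl","wb"))
for th in sys.argv[2:]:
  print(th,[(np.round(d["xy"],1).tolist(),round(d["score"],2)) for d in arm.spot_point(th,"wrist")])
E
python3 see.py w3 sleeve_a_mouth brush_tip brush_mid cartridge_1_mid
```

```text
10.0 [0.6599 0.0841 0.4969] [3.1415 0.0003 3.1412] [-0.0092  0.8136 -1.0373] 0.019422768163651915
sleeve_a_mouth [([359.4, 145.6], 0.76)]
brush_tip [([283.8, 194.9], 0.75)]
brush_mid [([284.5, 230.8], 0.56), ([282.6, 194.4], 0.29)]
cartridge_1_mid []
```

View pics/w3.png

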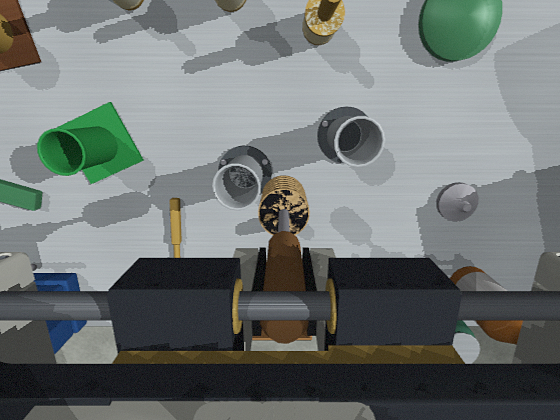

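The wrist view shows sleeve mouths at about (358,141) (left) and (238,182) (right), with the bristle head at (284,205). I'll fit each rim as a projected circle.

```bash
cat > fit.py <<'E'
from h import *
import pickle
from scipy.ndimage import map_coordinates
from scipy.optimize import minimize
a=np.linspace(0,2*np.pi,120,endpoint=False)
def ring(g,K,T,c,r):
    P=np.array([proj(K,T,[c[0]+r*np.cos(t),c[1]+r*np.sin(t),c[2]]) for t in a])
    return map_coordinates(g,[P[:,1],P[:,0]],order=1,mode='nearest')
def score(c,views):
    # median-robust contrast: rim bright vs inside dark
    return sum(np.mean(np.clip(ring(g,K,T,c,.0267)-ring(g,K,T,c,.0240),-40,120))+np.mean(np.clip(ring(g,K,T,c,.0267)-ring(g,K,T,c,.0292),-40,40)) for g,K,T in views)
def load(n):
    f,K,T=pickle.load(open(n+".pkl","rb")); return cv2.cvtColor(f,cv2.COLOR_RGB2GRAY).astype(float),K,T
def fit(c0,views,z=.096,free=False):
    best=None
    for dx in np.arange(-.012,.0121,.004):
        for dy in np.arange(-.012,.0121,.004):
            s=score([c0[0]+dx,c0[1]+dy,z],views)
            if best is None or s>best[0]: best=(s,c0[0]+dx,c0[1]+dy)
    x0=[best[1],best[2]]+([z] if free else [])
    f=lambda p:-score([p[0],p[1],p[2] if free else z],views)
    sim=np.array([x0]+[np.array(x0)+np.eye(len(x0))[i]*.003 for i in range(len(x0))])
    r=minimize(f,x0,method="Nelder-Mead",options=dict(xatol=1e-5,fatol=1e-3,initial_simplex=sim))
    return r.x,-r.fun
E
python3 - <<'E'
from fit import *
np.set_printoptions(precision=4,suppress=True)
v=load("w3")
for px in((358,141),(238,182)):
    c0=atz(v[1],v[2],px,.096); print(c0,fit(c0,[v]),fit(c0,[v],free=True))
E
```

```text
[0.6166 0.1714 0.096 ] (array([0.6161, 0.1737]), np.float64(78.95575466603617)) (array([0.6155, 0.1701, 0.1104]), np.float64(126.39318585739903))
[0.6658 0.0285 0.096 ] (array([0.6713, 0.0265]), np.float64(69.4800553054888)) (array([0.6683, 0.0284, 0.1096]), np.float64(108.69151598276639))
```

Emit:
move_arm(
  deltas=[
    [0,10,0,0,0,0],
    [0,10,0,0,0,0],
    [0,10,0,0,0,0],
    [0,5,0,0,0,0],
    [0,0,0,0,0,0],
  ],
)

```text
t: 10.67
eef_pos: [0.66, 0.1213, 0.4964]
ee_rot: [3.142, -0.0, -3.14]
force: [0.5, 0.1, -1.5]
width: 0.0189
```

Emit:
move_arm(
  deltas=[
    [0,0,0,0,0,0],
    [0,0,0,0,0,0],
    [0,0,0,0,0,0],
    [0,0,0,0,0,0],
    [0,0,0,0,0,0],
  ],
)

```text
t: 11.08
eef_pos: [0.6601, 0.1193, 0.4967]
ee_rot: [3.142, 0.0, 3.141]
force: [0.2, 0.0, -1.2]
width: 0.019
```

```bash
python3 see.py w4 sleeve_a_mouth brush_tip
python3 - <<'E'
from fit import *
np.set_printoptions(precision=4,suppress=True)
v=load("w3");w=load("w4")
for px in((358,141),(238,182)):
    c0=atz(v[1],v[2],px,.096); print(fit(c0,[v])[0],fit(c0,[w]),fit(c0,[v,w],free=True))
E
```

```text
11.0833 [0.6601 0.1193 0.4967] [3.1416 0.0001 3.1414] [ 0.2497  0.0015 -1.1663] 0.018979388931469925
sleeve_a_mouth [([327.2, 142.5], 0.68)]
brush_tip [([283.4, 192.3], 0.65)]
[0.6161 0.1737] (array([0.6161, 0.1739]), np.float64(70.65527611428782)) (array([0.6158, 0.1709, 0.1085]), np.float64(228.00504183552482))
[0.6713 0.0265] (array([0.6708, 0.0269]), np.float64(58.809880703599546)) (array([0.6686, 0.0286, 0.1084]), np.float64(190.3534267892596))
```

Emit:
move_arm(
  deltas=[
    [8,10,0,0,0,0],
    [8,11,0,0,0,0],
    [8,11,0,0,0,0],
    [8,11,0,0,0,0],
    [8,10,0,0,0,0],
  ],
)

```text
t: 11.65
eef_pos: [0.7007, 0.1735, 0.4965]
ee_rot: [3.142, -0.0, -3.141]
force: [0.3, -0.1, -1.5]
width: 0.0192
```

Emit:
move_arm(
  deltas=[
    [0,0,0,0,0,0],
    [0,0,0,0,0,0],
    [0,0,0,0,0,0],
    [0,0,0,0,0,0],
    [0,0,0,0,0,0],
  ],
)

```text
t: 12.07
eef_pos: [0.6998, 0.1722, 0.4971]
ee_rot: [3.141, 0.0, 3.141]
force: [-0.2, -0.4, -2.1]
width: 0.0193
```

```bash
python3 see.py w5 sleeve_a_mouth brush_tip
python3 - <<'E'
from fit import *
np.set_printoptions(precision=4,suppress=True)
vs=[load("w3"),load("w4"),load("w5")]
for c0 in((.616,.172),(.669,.0285)):
    for z in(.096,.102,.108): print(z,[fit(c0,[v],z) for v in vs])
    print(fit(c0,vs,free=True))
E
```

```text
12.0667 [0.6998 0.1722 0.4971] [3.1414 0.0004 3.1415] [-0.2065 -0.4286 -2.1219] 0.01932551845555741
sleeve_a_mouth [([284.2, 108.8], 0.59)]
brush_tip [([282.7, 192.7], 0.86)]
0.096 [(array([0.6161, 0.1737]), np.float64(78.95562831147626)), (array([0.6161, 0.1739]), np.float64(70.65407992217095)), (array([0.617 , 0.1732]), np.float64(72.13153408484308))]
0.102 [(array([0.6164, 0.172 ]), np.float64(108.70201992234227)), (array([0.6165, 0.1723]), np.float64(99.72831375621297)), (array([0.617 , 0.1728]), np.float64(110.2617264982837))]
0.108 [(array([0.6158, 0.1707]), np.float64(125.3534499855777)), (array([0.6159, 0.1716]), np.float64(115.24559921955148)), (array([0.6171, 0.1729]), np.float64(121.93619910990361))]
(array([0.6165, 0.1722, 0.104 ]), np.float64(304.3202433085295))
0.096 [(array([0.6713, 0.0265]), np.float64(69.47961508177647)), (array([0.6708, 0.0269]), np.float64(58.80863623045661)), (array([0.6715, 0.0265]), np.float64(70.94046249988293))]
0.102 [(array([0.6702, 0.0273]), np.float64(96.04729629804748)), (array([0.67  , 0.0277]), np.float64(78.42571678740383)), (array([0.6708, 0.0284]), np.float64(98.86495856453291))]
0.108 [(array([0.6687, 0.0282]), np.float64(108.19657433615167)), (array([0.6686, 0.0291]), np.float64(92.59826226533899)), (array([0.6698, 0.0306]), np.float64(109.66998940473418))]
(array([0.6701, 0.0282, 0.103 ]), np.float64(251.9016137172888))
```

View pics/w5.png

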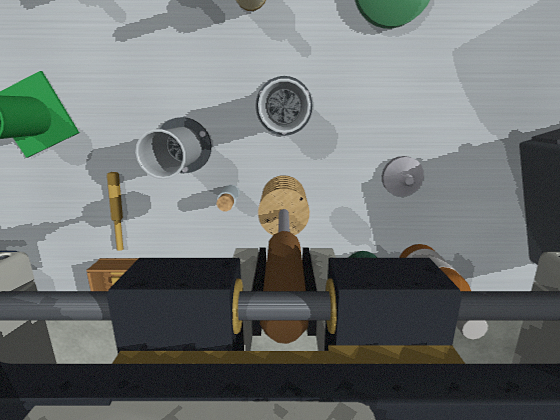

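Looking straight down, sleeve A is at (285,105), giving (0.617, 0.173). The brush hangs true. Moving over it and descending.

Emit:
move_arm(
  deltas=[
    [-17,0,0,0,0,0],
    [-17,0,0,0,0,0],
    [-17,0,0,0,0,0],
    [-17,0,0,0,0,0],
    [-15,1,0,0,0,0],
  ],
)

```text
t: 12.63
eef_pos: [0.6159, 0.1732, 0.497]
ee_rot: [3.141, 0.0, 3.142]
force: [0.2, -0.1, -1.0]
width: 0.0197
```

Emit:
move_arm(
  deltas=[
    [0,0,-5,0,0,0],
    [0,0,-10,0,0,0],
    [0,0,-15,0,0,0],
    [0,0,-15,0,0,0],
    [0,0,-10,0,0,0],
  ],
)

```text
t: 13.05
eef_pos: [0.6172, 0.1734, 0.4391]
ee_rot: [-3.141, -0.002, 3.141]
force: [0.3, -0.3, -2.5]
width: 0.0195
```

Emit:
move_arm(
  deltas=[
    [0,0,0,0,0,0],
    [0,0,0,0,0,0],
    [0,0,0,0,0,0],
    [0,0,0,0,0,0],
    [0,0,0,0,0,0],
  ],
)

```text
t: 13.47
eef_pos: [0.6173, 0.1736, 0.4425]
ee_rot: [3.141, 0.001, -3.141]
force: [0.2, -0.0, -2.0]
width: 0.0191
```

```bash
python3 see.py w6 sleeve_a_mouth brush_tip
python3 - <<'E'
from fit import *
np.set_printoptions(precision=4,suppress=True)
v=load("w6")
f=pickle.load(open("w6.pkl","rb"))[0]
save(cv2.resize(f[100:260,200:370],None,fx=3,fy=3,interpolation=cv2.INTER_CUBIC),"w6c")
K,T=v[1:]
for z in (.096,.102): print(proj(K,T,[.617,.173,z]))
print("tip exp",proj(K,T,[T[0,3]+.082,T[1,3],.118]))
E
```

```text
13.4667 [0.6173 0.1736 0.4425] [ 3.141   0.0012 -3.1413] [ 0.2017 -0.013  -1.9943] 0.01909455957297873
sleeve_a_mouth [([280.6, 188.6], 0.76), ([149.5, 233.2], 0.37)]
brush_tip [([282.1, 193.0], 0.58), ([409.1, 239.3], 0.39)]
[282.8251 187.6417]
[282.8152 189.0514]
tip exp [283.3896 193.2261]
```

View pics/w6c.png

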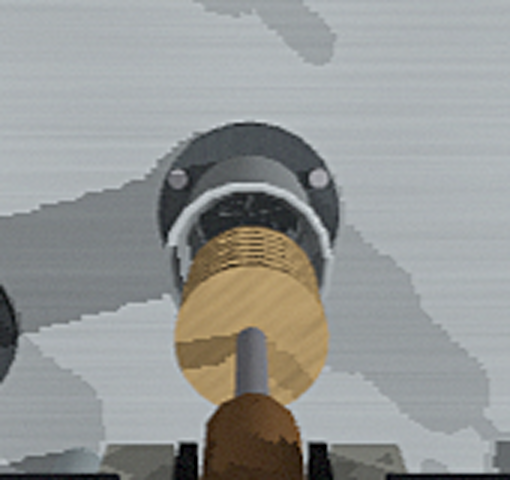

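The crop shows the bristle head centred over the mouth (head at columns 175–328, mouth 167–333). Descending with force checks.

Emit:
move_arm(
  deltas=[
    [0,0,-5,0,0,0],
    [0,0,-6,0,0,0],
    [0,0,-6,0,0,0],
    [0,0,-6,0,0,0],
    [0,0,-6,0,0,0],
  ],
)

```text
t: 14.03
eef_pos: [0.6169, 0.1736, 0.4116]
ee_rot: [-3.141, -0.001, -3.141]
force: [-1.0, 0.3, -0.5]
width: 0.019
```

Emit:
move_arm(
  deltas=[
    [0,0,-7,0,0,0],
    [0,0,-7,0,0,0],
    [0,0,-7,0,0,0],
    [0,0,-7,0,0,0],
    [0,0,-7,0,0,0],
  ],
)

```text
t: 14.45
eef_pos: [0.617, 0.1736, 0.3769]
ee_rot: [-3.142, -0.0, -3.141]
force: [-0.3, -0.5, -1.4]
width: 0.0195
```

Emit:
move_arm(
  deltas=[
    [0,0,-7,0,0,0],
    [0,0,-7,0,0,0],
    [0,0,-7,0,0,0],
    [0,0,-5,0,0,0],
    [0,0,-2,0,0,0],
  ],
)

```text
t: 14.87
eef_pos: [0.6169, 0.1735, 0.3485]
ee_rot: [-3.141, -0.001, -3.141]
force: [-0.5, 0.6, -0.7]
width: 0.0191
```

Emit:
move_arm(
  deltas=[
    [0,0,-1,0,0,0],
    [0,0,-1,0,0,0],
    [0,0,-1,0,0,0],
    [0,0,0,0,0,0],
    [0,0,0,0,0,0],
  ],
)

```text
t: 15.28
eef_pos: [0.6171, 0.1736, 0.3469]
ee_rot: [3.141, 0.0, -3.141]
force: [-0.0, 0.3, -1.5]
width: 0.0192
```

Emit:
move_arm(
  deltas=[
    [0,0,-2,0,0,0],
    [0,0,-2,0,0,0],
    [0,0,-2,0,0,0],
    [0,0,-2,0,0,0],
    [0,0,0,0,0,0],
  ],
)

```text
t: 15.7
eef_pos: [0.6169, 0.1736, 0.338]
ee_rot: [-3.141, -0.001, -3.141]
force: [-0.2, -0.2, -0.7]
width: 0.0194
```

Emit:
move_arm(
  deltas=[
    [0,0,-1,0,0,0],
    [0,0,-1,0,0,0],
    [0,0,-1,0,0,0],
    [0,0,-1,0,0,0],
    [0,0,0,0,0,0],
  ],
)

```text
t: 16.12
eef_pos: [0.617, 0.1736, 0.3344]
ee_rot: [-3.141, -0.0, -3.141]
force: [0.0, 0.6, -1.1]
width: 0.0193
```

Emit:
move_arm(
  deltas=[
    [0,0,-1,0,0,0],
    [0,0,-1,0,0,0],
    [0,0,-1,0,0,0],
    [0,0,0,0,0,0],
    [0,0,0,0,0,0],
  ],
)

```text
t: 16.53
eef_pos: [0.617, 0.1736, 0.3316]
ee_rot: [-3.142, -0.0, -3.141]
force: [0.3, 0.5, -1.4]
width: 0.0199
```

Emit:
move_arm(
  deltas=[
    [0,0,-1,0,0,0],
    [0,0,-1,0,0,0],
    [0,0,-1,0,0,0],
    [0,0,0,0,0,0],
    [0,0,0,0,0,0],
  ],
)

```text
t: 16.95
eef_pos: [0.6172, 0.1736, 0.3297]
ee_rot: [3.141, 0.001, -3.141]
force: [-1.5, -0.8, 6.1]
width: 0.0192
```

Emit:
move_arm(
  deltas=[
    [0,0,-0.7,0,0,0],
    [0,0,-0.7,0,0,0],
    [0,0,-0.6,0,0,0],
    [0,0,0,0,0,0],
    [0,0,0,0,0,0],
  ],
)

```text
t: 17.37
eef_pos: [0.6176, 0.1736, 0.3295]
ee_rot: [3.141, 0.003, -3.14]
force: [-2.4, -0.8, 15.8]
width: 0.0191
```

Bottom contact in sleeve A: 16 N at TCP z ≈ 0.3295. Now the up stroke and second down stroke.

Emit:
move_arm(
  deltas=[
    [0,0,5,0,0,0],
    [0,0,10,0,0,0],
    [0,0,10,0,0,0],
    [0,0,10,0,0,0],
    [0,0,10,0,0,0],
  ],
)

```text
t: 17.78
eef_pos: [0.6171, 0.1737, 0.3728]
ee_rot: [3.141, 0.0, -3.141]
force: [-0.9, -0.2, -1.1]
width: 0.0189
```

Emit:
move_arm(
  deltas=[
    [0,0,10,0,0,0],
    [0,0,10,0,0,0],
    [0,0,8,0,0,0],
    [0,0,5,0,0,0],
    [0,0,0,0,0,0],
  ],
)

```text
t: 18.2
eef_pos: [0.6172, 0.1737, 0.4062]
ee_rot: [3.141, 0.002, -3.141]
force: [-0.4, -0.4, -0.5]
width: 0.0195
```

Emit:
move_arm(
  deltas=[
    [0,0,0,0,0,0],
    [0,0,0,0,0,0],
    [0,0,0,0,0,0],
    [0,0,-3,0,0,0],
    [0,0,-6,0,0,0],
  ],
)

```text
t: 18.62
eef_pos: [0.6172, 0.1737, 0.3956]
ee_rot: [3.141, 0.001, -3.141]
force: [0.3, -0.1, -1.6]
width: 0.019
```

Emit:
move_arm(
  deltas=[
    [0,0,-9,0,0,0],
    [0,0,-9,0,0,0],
    [0,0,-9,0,0,0],
    [0,0,-9,0,0,0],
    [0,0,-9,0,0,0],
  ],
)

```text
t: 19.03
eef_pos: [0.6169, 0.1736, 0.3493]
ee_rot: [-3.141, -0.001, -3.141]
force: [0.5, 0.5, -1.2]
width: 0.0194
```

Emit:
move_arm(
  deltas=[
    [0,0,-7,0,0,0],
    [0,0,-5,0,0,0],
    [0,0,-3,0,0,0],
    [0,0,-2,0,0,0],
    [0,0,0,0,0,0],
  ],
)

```text
t: 19.45
eef_pos: [0.6171, 0.1736, 0.3334]
ee_rot: [-3.141, -0.0, -3.141]
force: [0.3, 0.9, -0.8]
width: 0.0192
```

Emit:
move_arm(
  deltas=[
    [0,0,-1,0,0,0],
    [0,0,-1,0,0,0],
    [0,0,-1,0,0,0],
    [0,0,0,0,0,0],
    [0,0,0,0,0,0],
  ],
)

```text
t: 19.87
eef_pos: [0.617, 0.1736, 0.3307]
ee_rot: [3.142, 0.0, -3.141]
force: [0.7, 0.1, -1.1]
width: 0.0193
```

Emit:
move_arm(
  deltas=[
    [0,0,-1,0,0,0],
    [0,0,-1,0,0,0],
    [0,0,-1,0,0,0],
    [0,0,0,0,0,0],
    [0,0,0,0,0,0],
  ],
)

```text
t: 20.28
eef_pos: [0.6174, 0.1737, 0.3296]
ee_rot: [3.141, 0.002, -3.141]
force: [-2.8, -1.3, 9.4]
width: 0.0193
```

Second bottom contact made (9.4 N at the same height). Lifting out and moving to the right sleeve.

Emit:
move_arm(
  deltas=[
    [0,0,8,0,0,0],
    [0,0,16,0,0,0],
    [0,0,18,0,0,0],
    [0,0,20,0,0,0],
    [0,0,20,0,0,0],
  ],
)

```text
t: 20.7
eef_pos: [0.6169, 0.1736, 0.4105]
ee_rot: [-3.141, -0.001, -3.141]
force: [0.3, -0.1, -0.9]
width: 0.0191
```

Emit:
move_arm(
  deltas=[
    [0,0,20,0,0,0],
    [0,0,20,0,0,0],
    [0,0,20,0,0,0],
    [0,0,10,0,0,0],
    [0,0,0,0,0,0],
  ],
)

```text
t: 21.12
eef_pos: [0.6173, 0.1736, 0.4825]
ee_rot: [3.14, 0.004, -3.141]
force: [0.0, -0.1, -1.1]
width: 0.0197
```

Emit:
move_arm(
  deltas=[
    [4,-10,0,0,0,0],
    [7,-20,0,0,0,0],
    [7,-20,0,0,0,0],
    [7,-20,0,0,0,0],
    [7,-20,0,0,0,0],
  ],
)

```text
t: 21.53
eef_pos: [0.6492, 0.0824, 0.4776]
ee_rot: [-3.141, -0.003, -3.141]
force: [0.8, -0.1, -1.3]
width: 0.0195
```

Emit:
move_arm(
  deltas=[
    [7,-20,0,0,0,0],
    [7,-20,0,0,0,0],
    [7,-15,0,0,0,0],
    [0,0,0,0,0,0],
    [0,0,0,0,0,0],
  ],
)

```text
t: 21.95
eef_pos: [0.6702, 0.0274, 0.4775]
ee_rot: [-3.141, -0.003, 3.14]
force: [-1.4, 0.0, -1.6]
width: 0.0193
```

Emit:
move_arm(
  deltas=[
    [0,0,-10,0,0,0],
    [0,0,-15,0,0,0],
    [0,0,-15,0,0,0],
    [0,0,-10,0,0,0],
    [0,0,0,0,0,0],
  ],
)

```text
t: 22.37
eef_pos: [0.6692, 0.0293, 0.426]
ee_rot: [-3.141, -0.005, -3.141]
force: [0.5, 0.3, -1.2]
width: 0.0195
```

Emit:
move_arm(
  deltas=[
    [0,0,0,0,0,0],
    [0,0,0,0,0,0],
    [0,0,0,0,0,0],
    [0,0,0,0,0,0],
    [0,0,0,0,0,0],
  ],
)

```text
t: 22.78
eef_pos: [0.6701, 0.0286, 0.4304]
ee_rot: [3.141, 0.001, -3.141]
force: [-1.2, -0.1, -1.3]
width: 0.0194
```

```bash
python3 see.py w7 sleeve_a_mouth brush_tip
python3 - <<'E'
from fit import *
import pickle
v=load("w7"); print(fit((.67,.0285),[v]),fit((.67,.0285),[v],.103))
A=pickle.load(open("w6.pkl","rb"))[0];B=pickle.load(open("w7.pkl","rb"))[0]
save(np.hstack([cv2.resize(x[100:260,200:370],None,fx=2.2,fy=2.2,interpolation=cv2.INTER_CUBIC) for x in(A,B)]),"w7c")
E
```

```text
22.7833 [0.6701 0.0286 0.4304] [ 3.1413  0.001  -3.1413] [-1.1937 -0.1031 -1.3391] 0.01936452741427913
sleeve_a_mouth [([431.9, 138.1], 0.91)]
brush_tip [([281.0, 193.2], 0.6)]
(array([0.67030717, 0.02652454]), np.float64(58.06094587660079)) (array([0.669023  , 0.02626878]), np.float64(69.0323110444363))
```

View pics/w7c.png

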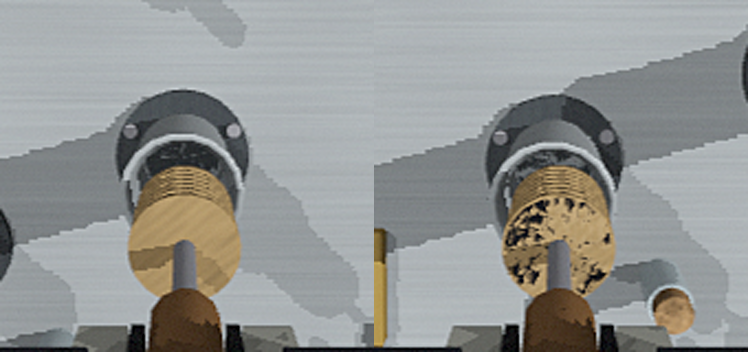

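The right half shows the head about 1 px right of the mouth centre, so I shift y by −1.2 mm and descend.

Emit:
move_arm(
  deltas=[
    [0,-1.2,-3,0,0,0],
    [0,0,-6,0,0,0],
    [0,0,-6,0,0,0],
    [0,0,-6,0,0,0],
    [0,0,-6,0,0,0],
  ],
)

```text
t: 23.35
eef_pos: [0.67, 0.0274, 0.4016]
ee_rot: [-3.141, -0.001, -3.141]
force: [-0.4, 0.3, -0.5]
width: 0.0196
```

Emit:
move_arm(
  deltas=[
    [0,0,-7,0,0,0],
    [0,0,-7,0,0,0],
    [0,0,-7,0,0,0],
    [0,0,-7,0,0,0],
    [0,0,-7,0,0,0],
  ],
)

```text
t: 23.77
eef_pos: [0.67, 0.0274, 0.3669]
ee_rot: [-3.142, -0.0, -3.141]
force: [-0.6, -0.3, -1.2]
width: 0.0192
```

Emit:
move_arm(
  deltas=[
    [0,0,-7,0,0,0],
    [0,0,-7,0,0,0],
    [0,0,-7,0,0,0],
    [0,0,-5,0,0,0],
    [0,0,-3,0,0,0],
  ],
)

```text
t: 24.18
eef_pos: [0.67, 0.0274, 0.3378]
ee_rot: [-3.141, -0.0, -3.141]
force: [1.3, -0.2, -0.9]
width: 0.0197
```

Emit:
move_arm(
  deltas=[
    [0,0,-2,0,0,0],
    [0,0,-1,0,0,0],
    [0,0,-1,0,0,0],
    [0,0,0,0,0,0],
    [0,0,0,0,0,0],
  ],
)

```text
t: 24.6
eef_pos: [0.67, 0.0274, 0.3348]
ee_rot: [3.141, 0.0, -3.141]
force: [-0.4, 0.5, -1.5]
width: 0.0193
```

Emit:
move_arm(
  deltas=[
    [0,0,-2,0,0,0],
    [0,0,-1,0,0,0],
    [0,0,-1,0,0,0],
    [0,0,-1,0,0,0],
    [0,0,0,0,0,0],
  ],
)

```text
t: 25.02
eef_pos: [0.6701, 0.0274, 0.3297]
ee_rot: [-3.142, 0.0, -3.141]
force: [-0.3, 0.8, -1.4]
width: 0.0194
```

Emit:
move_arm(
  deltas=[
    [0,0,-1,0,0,0],
    [0,0,-1,0,0,0],
    [0,0,-0.5,0,0,0],
    [0,0,0,0,0,0],
    [0,0,0,0,0,0],
  ],
)

```text
t: 25.43
eef_pos: [0.6703, 0.0273, 0.3296]
ee_rot: [-3.141, 0.003, -3.141]
force: [-1.3, 0.1, 11.7]
width: 0.0194
```

Bottom contact in the right sleeve (11.7 N). Now the up and down strokes.

Emit:
move_arm(
  deltas=[
    [0,0,5,0,0,0],
    [0,0,10,0,0,0],
    [0,0,10,0,0,0],
    [0,0,10,0,0,0],
    [0,0,10,0,0,0],
  ],
)

```text
t: 25.85
eef_pos: [0.67, 0.0275, 0.3734]
ee_rot: [3.141, 0.0, -3.141]
force: [-0.3, -0.5, -1.6]
width: 0.0192
```

Emit:
move_arm(
  deltas=[
    [0,0,10,0,0,0],
    [0,0,10,0,0,0],
    [0,0,8,0,0,0],
    [0,0,5,0,0,0],
    [0,0,0,0,0,0],
  ],
)

```text
t: 26.27
eef_pos: [0.6702, 0.0275, 0.4068]
ee_rot: [3.141, 0.002, -3.141]
force: [0.3, -1.1, -1.0]
width: 0.0195
```

Emit:
move_arm(
  deltas=[
    [0,0,0,0,0,0],
    [0,0,0,0,0,0],
    [0,0,0,0,0,0],
    [0,0,-3,0,0,0],
    [0,0,-6,0,0,0],
  ],
)

```text
t: 26.68
eef_pos: [0.6702, 0.0274, 0.3961]
ee_rot: [3.141, 0.001, -3.141]
force: [0.6, 0.2, -0.8]
width: 0.0194
```

Emit:
move_arm(
  deltas=[
    [0,0,-9,0,0,0],
    [0,0,-9,0,0,0],
    [0,0,-9,0,0,0],
    [0,0,-9,0,0,0],
    [0,0,-9,0,0,0],
  ],
)

```text
t: 27.1
eef_pos: [0.67, 0.0273, 0.3499]
ee_rot: [-3.141, -0.001, -3.141]
force: [0.0, -1.1, -1.0]
width: 0.0191
```

Emit:
move_arm(
  deltas=[
    [0,0,-7,0,0,0],
    [0,0,-5,0,0,0],
    [0,0,-3,0,0,0],
    [0,0,-2,0,0,0],
    [0,0,-1,0,0,0],
  ],
)

```text
t: 27.52
eef_pos: [0.67, 0.0274, 0.3331]
ee_rot: [3.142, -0.0, -3.141]
force: [-0.4, -0.6, -0.7]
width: 0.0195
```

Emit:
move_arm(
  deltas=[
    [0,0,-1,0,0,0],
    [0,0,-1,0,0,0],
    [0,0,-1,0,0,0],
    [0,0,-1,0,0,0],
    [0,0,0,0,0,0],
  ],
)

```text
t: 27.93
eef_pos: [0.6701, 0.0274, 0.3297]
ee_rot: [3.142, 0.001, -3.141]
force: [-0.4, -0.3, 1.0]
width: 0.0192
```

Emit:
move_arm(
  deltas=[
    [0,0,-0.5,0,0,0],
    [0,0,0,0,0,0],
    [0,0,0,0,0,0],
    [0,0,0,0,0,0],
    [0,0,0,0,0,0],
  ],
)

```text
t: 28.35
eef_pos: [0.6702, 0.0274, 0.3296]
ee_rot: [3.142, 0.001, -3.141]
force: [-1.8, -1.0, 4.9]
width: 0.019
```

Emit:
move_arm(
  deltas=[
    [0,0,-1,0,0,0],
    [0,0,0,0,0,0],
    [0,0,0,0,0,0],
    [0,0,0,0,0,0],
    [0,0,0,0,0,0],
  ],
)

```text
t: 28.77
eef_pos: [0.6703, 0.0274, 0.3296]
ee_rot: [-3.142, 0.002, -3.141]
force: [-2.4, 0.7, 10.7]
width: 0.0192
```

Emit:
move_arm(
  deltas=[
    [0,0,9,0,0,0],
    [0,0,16,0,0,0],
    [0,0,18,0,0,0],
    [0,0,20,0,0,0],
    [0,0,20,0,0,0],
  ],
)

```text
t: 29.18
eef_pos: [0.6699, 0.0274, 0.4112]
ee_rot: [-3.142, -0.001, -3.141]
force: [0.2, 0.6, -0.8]
width: 0.0194
```

Emit:
move_arm(
  deltas=[
    [0,0,20,0,0,0],
    [0,0,20,0,0,0],
    [0,0,20,0,0,0],
    [0,0,20,0,0,0],
    [0,0,5,0,0,0],
  ],
)

```text
t: 29.6
eef_pos: [0.6702, 0.0273, 0.4995]
ee_rot: [3.141, 0.004, -3.141]
force: [0.1, 0.1, 0.2]
width: 0.0194
```

Emit:
move_arm(
  deltas=[
    [-5,-10,0,0,0,0],
    [-10,-18,0,0,0,0],
    [-11,-19,0,0,0,0],
    [-11,-19,0,0,0,0],
    [-11,-19,0,0,0,0],
  ],
)

```text
t: 30.02
eef_pos: [0.6206, -0.0592, 0.494]
ee_rot: [-3.142, -0.003, -3.141]
force: [-0.1, -0.2, -1.0]
width: 0.019
```

Emit:
move_arm(
  deltas=[
    [-11,-19,0,0,0,0],
    [-11,-19,0,0,0,0],
    [-11,-19,0,0,0,0],
    [-11,-19,0,0,0,0],
    [-11,-19,0,0,0,0],
  ],
)

```text
t: 30.43
eef_pos: [0.5652, -0.1542, 0.4942]
ee_rot: [3.141, -0.002, 3.141]
force: [0.1, -0.2, -0.8]
width: 0.0196
```

Emit:
move_arm(
  deltas=[
    [-11,-19,0,0,0,0],
    [-11,-19,0,0,0,0],
    [-11,-19,0,0,0,0],
    [-11,-19,0,0,0,0],
    [-11,-19,0,0,0,0],
  ],
)

```text
t: 30.85
eef_pos: [0.5101, -0.249, 0.4943]
ee_rot: [3.141, -0.002, 3.141]
force: [0.1, 0.1, -0.6]
width: 0.0194
```

Emit:
move_arm(
  deltas=[
    [-11,-19,0,0,0,0],
    [-7,-20,0,0,0,0],
    [0,0,0,0,0,0],
    [0,0,0,0,0,0],
    [0,0,0,0,0,0],
  ],
)

```text
t: 31.27
eef_pos: [0.4932, -0.2869, 0.4947]
ee_rot: [3.141, -0.001, 3.141]
force: [0.1, 1.1, -2.1]
width: 0.0193
```

Emit:
move_arm(
  deltas=[
    [0,0,-10,0,0,0],
    [0,0,-20,0,0,0],
    [0,0,-20,0,0,0],
    [0,0,-10,0,0,0],
    [0,0,0,0,0,0],
  ],
)

```text
t: 31.68
eef_pos: [0.4936, -0.2858, 0.4324]
ee_rot: [3.14, -0.005, -3.141]
force: [-0.2, 0.1, -1.2]
width: 0.0193
```

Emit:
move_arm(
  deltas=[
    [0,0,0,0,0,0],
    [0,0,0,0,0,0],
    [0,0,0,0,0,0],
    [0,0,0,0,0,0],
    [0,0,0,0,0,0],
  ],
)

```text
t: 32.1
eef_pos: [0.4941, -0.2866, 0.4364]
ee_rot: [-3.141, 0.001, -3.141]
force: [-0.9, -0.1, -1.0]
width: 0.0196
```

```bash
python3 see.py w8 holder_mouth brush_tip
python3 - <<'E'
from fit import *
B=pickle.load(open("w8.pkl","rb"))[0]
save(cv2.resize(B[100:260,200:370],None,fx=3,fy=3,interpolation=cv2.INTER_CUBIC),"w8c")
E
```

```text
32.1 [ 0.4941 -0.2866  0.4364] [-3.1413  0.0012 -3.1413] [-0.9208 -0.0837 -0.9804] 0.01960568756959085
holder_mouth [([270.4, 177.8], 0.85), ([16.2, 77.7], 0.59)]
brush_tip [([278.8, 193.7], 0.9)]
```

View pics/w8c.png

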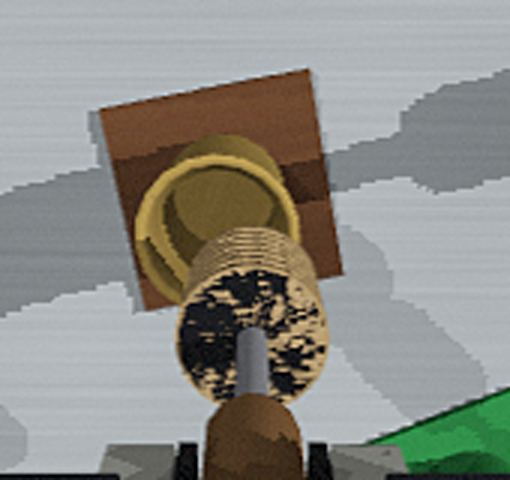

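Crop: the holder mouth is at about (217,229), and the brush is short by ~9–10 mm because I mis-summed the move. Correcting before insertion.

Emit:
move_arm(
  deltas=[
    [-3,-3,0,0,0,0],
    [-3,-4,0,0,0,0],
    [-3.5,-3.4,0,0,0,0],
    [0,0,0,0,0,0],
    [0,0,0,0,0,0],
  ],
)

```text
t: 32.67
eef_pos: [0.4842, -0.2974, 0.4357]
ee_rot: [-3.142, 0.0, 3.141]
force: [0.0, 0.4, -1.8]
width: 0.0191
```

```bash
python3 - <<'E'
from fit import *
np.set_printoptions(precision=4,suppress=True)
g,K,T=load("w8"); print(atz(K,T,(200+217/3,100+229/3),.09))
E
python3 see.py w9 holder_mouth brush_tip
python3 - <<'E'
from fit import *
B=pickle.load(open("w9.pkl","rb"))[0]
save(cv2.resize(B[100:260,200:370],None,fx=3,fy=3,interpolation=cv2.INTER_CUBIC),"w9c")
E
```

```text
[ 0.4818 -0.2984  0.09  ]
32.6667 [ 0.4842 -0.2974  0.4357] [-3.1416  0.      3.1411] [ 0.0102  0.4364 -1.7636] 0.01910598343379255
holder_mouth [([26.1, 88.6], 0.93)]
brush_tip []
```

View pics/w9c.png

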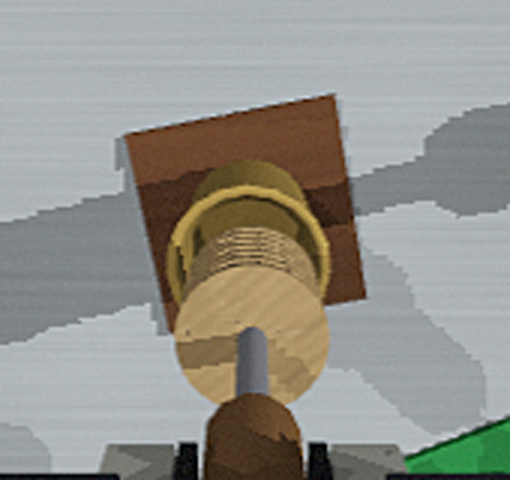

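Nearly centred (rim 167–330, head 175–328). I nudge by (−1, −0.8) mm and insert.

Emit:
move_arm(
  deltas=[
    [-1,-0.8,-3,0,0,0],
    [0,0,-5,0,0,0],
    [0,0,-5,0,0,0],
    [0,0,-5,0,0,0],
    [0,0,-5,0,0,0],
  ],
)

```text
t: 33.23
eef_pos: [0.4835, -0.2977, 0.4118]
ee_rot: [3.141, -0.001, -3.141]
force: [0.9, 0.1, -1.2]
width: 0.019
```

Emit:
move_arm(
  deltas=[
    [0,0,-5,0,0,0],
    [0,0,-5,0,0,0],
    [0,0,-5,0,0,0],
    [0,0,-5,0,0,0],
    [0,0,-5,0,0,0],
  ],
)

```text
t: 33.65
eef_pos: [0.4836, -0.2978, 0.3872]
ee_rot: [-3.142, 0.0, -3.141]
force: [0.9, 0.3, -1.0]
width: 0.0194
```

Emit:
move_arm(
  deltas=[
    [0,0,-6,0,0,0],
    [0,0,-6,0,0,0],
    [0,0,-6,0,0,0],
    [0,0,-6,0,0,0],
    [0,0,-6,0,0,0],
  ],
)

```text
t: 34.07
eef_pos: [0.4836, -0.2978, 0.3571]
ee_rot: [-3.142, 0.0, -3.141]
force: [0.4, 0.1, -1.2]
width: 0.0193
```

Emit:
move_arm(
  deltas=[
    [0,0,-6,0,0,0],
    [0,0,-5,0,0,0],
    [0,0,-4,0,0,0],
    [0,0,-2,0,0,0],
    [0,0,0,0,0,0],
  ],
)

```text
t: 34.48
eef_pos: [0.4836, -0.2978, 0.3402]
ee_rot: [3.142, -0.0, -3.141]
force: [1.0, 0.0, -1.6]
width: 0.0197
```

Emit:
move_arm(
  deltas=[
    [0,0,-3,0,0,0],
    [0,0,-2,0,0,0],
    [0,0,-2,0,0,0],
    [0,0,-2,0,0,0],
    [0,0,0,0,0,0],
  ],
)

```text
t: 34.9
eef_pos: [0.4835, -0.2978, 0.3313]
ee_rot: [3.141, -0.0, -3.141]
force: [2.0, -0.2, -1.0]
width: 0.0197
```

Emit:
move_arm(
  deltas=[
    [0,0,-1,0,0,0],
    [0,0,-1,0,0,0],
    [0,0,-1,0,0,0],
    [0,0,0,0,0,0],
    [0,0,0,0,0,0],
  ],
)

```text
t: 35.32
eef_pos: [0.4837, -0.2979, 0.3296]
ee_rot: [-3.141, 0.001, -3.141]
force: [-2.1, 0.4, 5.5]
width: 0.0189
```

Brush is bottomed in the holder. Release, retreat, and go look at the cartridges.

Emit:
move_arm(
  deltas=[
    [0,0,0,0,0,0],
    [0,0,0,0,0,0],
    [0,0,0,0,0,0],
    [0,0,0,0,0,0],
    [0,0,0,0,0,0],
  ],
  claw=0,
)

```text
t: 35.73
eef_pos: [0.4835, -0.2978, 0.3285]
ee_rot: [3.142, -0.0, -3.141]
force: [-0.2, -0.3, 0.3]
width: 0.0473
```

Emit:
move_arm(
  deltas=[
    [0,0,0,0,0,0],
    [0,0,0,0,0,0],
    [0,0,0,0,0,0],
    [0,0,0,0,0,0],
    [0,0,0,0,0,0],
  ],
)

```text
t: 36.15
eef_pos: [0.4835, -0.2978, 0.3286]
ee_rot: [-3.142, -0.0, -3.141]
force: [-0.0, 0.3, 0.3]
width: 0.0803
```

Emit:
move_arm(
  deltas=[
    [0,0,0,0,0,0],
    [0,0,5,0,0,0],
    [0,0,10,0,0,0],
    [0,0,20,0,0,0],
    [0,0,20,0,0,0],
  ],
)

```text
t: 36.57
eef_pos: [0.4834, -0.2978, 0.3848]
ee_rot: [3.142, -0.001, -3.141]
force: [0.7, 0.5, 0.4]
width: 0.0875
```

Emit:
move_arm(
  deltas=[
    [0,0,25,0,0,0],
    [0,0,25,0,0,0],
    [0,0,25,0,0,0],
    [0,0,25,0,0,0],
    [0,0,18,0,0,0],
  ],
)

```text
t: 36.98
eef_pos: [0.4832, -0.2979, 0.5055]
ee_rot: [-3.14, 0.003, -3.141]
force: [0.7, -0.3, -0.6]
width: 0.0876
```

Emit:
move_arm(
  deltas=[
    [4,22,0,0,0,0],
    [4,25,0,0,0,0],
    [4,25,0,0,0,0],
    [4,25,0,0,0,0],
    [4,25,0,0,0,0],
  ],
)

```text
t: 37.4
eef_pos: [0.5032, -0.1748, 0.503]
ee_rot: [-3.141, 0.001, 3.142]
force: [-0.1, 0.0, 0.0]
width: 0.0876
```

Emit:
move_arm(
  deltas=[
    [4,25,0,0,0,0],
    [4,25,0,0,0,0],
    [4,25,0,0,0,0],
    [4,25,0,0,0,0],
    [4,25,0,0,0,0],
  ],
)

```text
t: 37.82
eef_pos: [0.5233, -0.0496, 0.503]
ee_rot: [3.141, 0.001, -3.141]
force: [0.3, 0.1, 0.4]
width: 0.0877
```

Emit:
move_arm(
  deltas=[
    [5,25,0,0,0,0],
    [5,25,0,0,0,0],
    [5,25,0,0,0,0],
    [5,25,0,0,0,0],
    [5,21,0,0,0,0],
  ],
)

```text
t: 38.23
eef_pos: [0.5484, 0.0717, 0.5029]
ee_rot: [3.141, 0.001, -3.141]
force: [1.4, -0.7, 0.2]
width: 0.0875
```

Emit:
move_arm(
  deltas=[
    [0,0,0,0,0,0],
    [0,0,0,0,0,0],
    [0,0,0,0,0,0],
    [0,0,0,0,0,0],
    [0,0,0,0,0,0],
  ],
)

```text
t: 38.65
eef_pos: [0.5483, 0.0694, 0.5021]
ee_rot: [3.141, 0.0, 3.141]
force: [-0.1, -0.1, -0.2]
width: 0.0876
```

```bash
python3 see.py w10 cartridge_1_mid cartridge_1 sleeve_a_mouth
python3 - <<'E'
from h import *
arm.grab_frame("side")
for th in("brush_mid","cartridge_1"): print(th,[(np.round(d["xy"],1).tolist(),round(d["score"],2)) for d in arm.spot_point(th,"side")])
E
```

```text
38.65 [0.5483 0.0694 0.5021] [3.1414 0.0005 3.141 ] [-0.0665 -0.0678 -0.2484] 0.08760750835257135
cartridge_1_mid [([132.7, 78.6], 0.96)]
cartridge_1 [([155.9, 80.9], 0.89), ([209.4, 109.2], 0.72)]
sleeve_a_mouth [([362.8, 230.5], 0.97)]
brush_mid [([208.7, 280.0], 0.59), ([307.4, 186.2], 0.5)]
cartridge_1 [([304.8, 252.7], 0.93), ([263.6, 302.4], 0.88), ([289.0, 265.7], 0.8), ([209.2, 278.4], 0.68)]
```

View pics/w10.png

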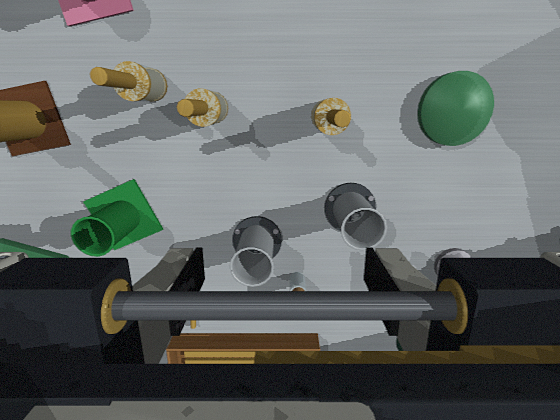

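The wrist view shows c1's stem top at about (342,118), c2's at (187,107), and c3's at (98,76). c2 has been knocked towards c3. Viewed count: 13.

Run:
```python
from fit import *
np.set_printoptions(precision=4,suppress=True)
g,K,T=load("w10")
for n,p,b in(("c1",(342,118),None),("c2",(187,107),(209.4,109.2)),("c3",(98,76),(155.9,80.9))):
    print(n,atz(K,T,p,.14),b and atz(K,T,b,0.))
arm.grab_frame("wrist")
for d in arm.masks_of("cartridge_1","wrist"):
    r,c=np.where(d["pixels"]); print(d["score"],r.min(),r.max(),c.min(),c.max())
Kt,Tt,_=cam("top");Ks,Ts,_=cam("side")
arm.grab_frame("top"); arm.grab_frame("side")
for th in("cartridge_1","cartridge_1_mid"):
    t=arm.spot_point(th,"top"); s=arm.spot_point(th,"side")
    for a in t:
        for b in s:
            p,e=tri([ray(Kt,Tt,a["xy"]),ray(Ks,Ts,b["xy"])])
            if max(e)<.006: print(th,p,e[0])
```

```text
c1 [0.4778 0.1298 0.14  ] None
c2 [ 0.4669 -0.0292  0.14  ] [ 0.4703 -0.0374  0.    ]
c3 [ 0.4375 -0.1149  0.14  ] [ 0.4322 -0.1098  0.    ]
0.84 99 134 311 349
0.63 89 125 176 227
0.59 61 100 88 166
cartridge_1 [ 0.4875  0.1225 -0.0132] 0.005149065982567932
cartridge_1 [ 0.4654 -0.0394 -0.0127] 0.002258315519208331
cartridge_1 [ 0.4292 -0.114   0.0129] 0.0035387807427750455
cartridge_1_mid [ 0.4393 -0.1208  0.0694] 0.0009217819708300997
```

Emit:
move_arm(
  deltas=[
    [-14,12,-10,0,0,0],
    [-14,12,-10,0,0,0],
    [-14,12,-15,0,0,0],
    [-14,12,-15,0,0,0],
    [-14,12,-15,0,0,0],
  ],
)

```text
t: 39.82
eef_pos: [0.4778, 0.1306, 0.4361]
ee_rot: [3.141, 0.0, -3.142]
force: [0.7, -0.3, -0.3]
width: 0.0876
```

Emit:
move_arm(
  deltas=[
    [0,0,-15,0,0,0],
    [0,0,-15,0,0,0],
    [0,0,-5,0,0,0],
    [0,0,0,0,0,0],
    [0,0,0,0,0,0],
  ],
)

```text
t: 40.23
eef_pos: [0.4788, 0.1302, 0.4021]
ee_rot: [-3.141, 0.0, -3.141]
force: [0.2, 0.9, 0.1]
width: 0.0877
```

Emit:
move_arm(
  deltas=[
    [0,0,0,0,0,0],
    [0,0,0,0,0,0],
    [0,0,0,0,0,0],
    [0,0,0,0,0,0],
    [0,0,0,0,0,0],
  ],
)

```text
t: 40.65
eef_pos: [0.4786, 0.1302, 0.4019]
ee_rot: [3.141, 0.0, -3.141]
force: [0.2, 0.2, -0.4]
width: 0.0876
```

```bash
cat > stem.py <<'E'
# segment the brass stem top near an expected pixel: print the hue-mask extent row by row
from fit import *
import sys
f,K,T=pickle.load(open(sys.argv[1]+".pkl","rb")); np.set_printoptions(precision=4,suppress=True)
c=np.array([float(sys.argv[2]),float(sys.argv[3])]); p=proj(K,T,[c[0],c[1],.14]); print("exp px",p)
hsv=cv2.cvtColor(f,cv2.COLOR_RGB2HSV); m=((hsv[...,0]>10)&(hsv[...,0]<35)&(hsv[...,1]>110)&(hsv[...,2]>40)).astype(np.uint8)
n,l,st,ce=cv2.connectedComponentsWithStats(m)
for i in range(1,n):
    if st[i,4]>120: print(i,st[i],ce[i])
save(cv2.resize(f[100:280,190:390],None,fx=3,fy=3,interpolation=cv2.INTER_CUBIC),sys.argv[1]+"c")
E
python3 see.py w11 cartridge_1_mid cartridge_1; python3 stem.py w11 .478 .129
```

```text
40.65 [0.4786 0.1302 0.4019] [ 3.1413  0.0003 -3.1415] [ 0.162   0.2025 -0.4283] 0.08758742349025263
cartridge_1_mid [([34.5, 150.0], 0.98)]
cartridge_1 [([76.6, 138.5], 0.98), ([151.2, 172.3], 0.9), ([282.4, 178.7], 0.68)]
exp px [282.0873 213.1915]
2 [   0  127   58   44 1167] [ 26.8312 150.5424]
12 [  68  158   78   53 1690] [106.2769 188.8095]
26 [ 262  169   43   55 1291] [283.3772 195.7188]
34 [101 278  29  56 802] [112.0374 306.394 ]
35 [438 279  30  55 809] [455.8628 306.3832]
36 [ 254  345  306   19 4460] [420.0413 355.8359]
```

View pics/w11c.png

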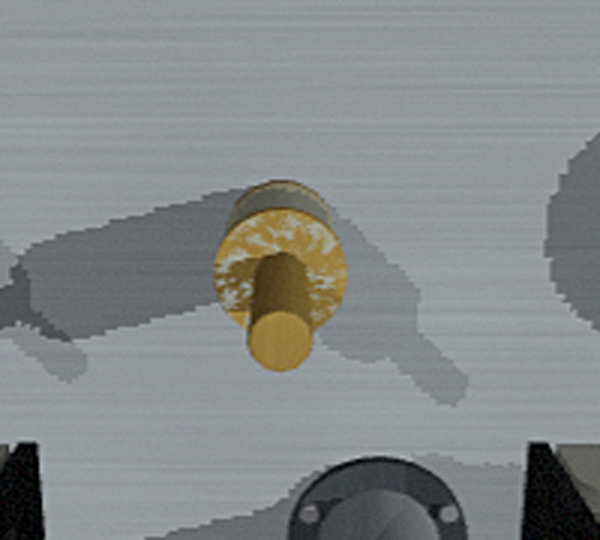

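The stem top is at crop (280,341), on the tool axis. Viewed count: 14. Descend and grip.

Emit:
move_arm(
  deltas=[
    [0,0,-15,0,0,0],
    [0,0,-25,0,0,0],
    [0,0,-25,0,0,0],
    [0,0,-20,0,0,0],
    [0,0,-15,0,0,0],
  ],
)

```text
t: 41.22
eef_pos: [0.4781, 0.1299, 0.2999]
ee_rot: [-3.141, -0.001, -3.142]
force: [0.2, 0.0, 0.5]
width: 0.0877
```

Emit:
move_arm(
  deltas=[
    [0,0,-12,0,0,0],
    [0,0,-8,0,0,0],
    [0,0,-6,0,0,0],
    [0,0,-2,0,0,0],
    [0,0,0,0,0,0],
  ],
)

```text
t: 41.63
eef_pos: [0.4786, 0.1303, 0.2736]
ee_rot: [-3.141, -0.0, -3.141]
force: [-0.8, 0.1, 0.3]
width: 0.0875
```

Emit:
move_arm(
  deltas=[
    [0,0,0,0,0,0],
    [0,0,0,0,0,0],
    [0,0,0,0,0,0],
    [0,0,0,0,0,0],
    [0,0,0,0,0,0],
  ],
  claw=255,
  squeeze=30,
)

```text
t: 42.05
eef_pos: [0.4786, 0.1303, 0.274]
ee_rot: [3.141, 0.001, -3.141]
force: [-0.9, 0.3, -0.6]
width: 0.0598
```

Emit:
move_arm(
  deltas=[
    [0,0,0,0,0,0],
    [0,0,0,0,0,0],
    [0,0,0,0,0,0],
    [0,0,0,0,0,0],
    [0,0,0,0,0,0],
  ],
)

```text
t: 42.47
eef_pos: [0.4785, 0.1302, 0.2736]
ee_rot: [-3.142, -0.0, -3.141]
force: [0.1, -0.3, -0.1]
width: 0.0262
```

Emit:
move_arm(
  deltas=[
    [0,0,0,0,0,0],
    [0,0,0,0,0,0],
    [0,0,0,0,0,0],
    [0,0,0,0,0,0],
    [0,0,0,0,0,0],
  ],
)

```text
t: 42.88
eef_pos: [0.4785, 0.1302, 0.2736]
ee_rot: [-3.142, -0.0, -3.141]
force: [0.4, -0.5, -0.3]
width: 0.0177
```

Emit:
move_arm(
  deltas=[
    [0,0,5,0,0,0],
    [0,0,12,0,0,0],
    [0,0,18,0,0,0],
    [0,0,20,0,0,0],
    [0,0,20,0,0,0],
  ],
)

```text
t: 43.3
eef_pos: [0.4782, 0.13, 0.3494]
ee_rot: [-3.141, -0.001, -3.141]
force: [0.1, 0.7, -2.1]
width: 0.0174
```

Emit:
move_arm(
  deltas=[
    [0,0,20,0,0,0],
    [0,0,18,0,0,0],
    [0,0,12,0,0,0],
    [0,0,5,0,0,0],
    [0,0,0,0,0,0],
  ],
)

```text
t: 43.72
eef_pos: [0.4786, 0.1302, 0.4048]
ee_rot: [3.14, 0.002, -3.141]
force: [0.4, -0.4, -3.0]
width: 0.0176
```

Emit:
move_arm(
  deltas=[
    [10,3,0,0,0,0],
    [18,6,0,0,0,0],
    [20,6,0,0,0,0],
    [20,6,0,0,0,0],
    [20,6,0,0,0,0],
  ],
)

```text
t: 44.13
eef_pos: [0.5677, 0.1576, 0.402]
ee_rot: [-3.141, -0.002, -3.141]
force: [-0.3, 0.1, -2.2]
width: 0.0175
```

Emit:
move_arm(
  deltas=[
    [20,6,0,0,0,0],
    [17,5,0,0,0,0],
    [10,4,0,0,0,0],
    [3.5,1,0,0,0,0],
    [0,0,0,0,0,0],
  ],
)

```text
t: 44.55
eef_pos: [0.6175, 0.1734, 0.402]
ee_rot: [-3.14, -0.002, 3.142]
force: [0.8, 0.0, -2.9]
width: 0.0175
```

Emit:
move_arm(
  deltas=[
    [0,0,0,0,0,0],
    [0,0,0,0,0,0],
    [0,0,0,0,0,0],
    [0,0,0,0,0,0],
    [0,0,0,0,0,0],
  ],
)

```text
t: 44.97
eef_pos: [0.6166, 0.1731, 0.4042]
ee_rot: [3.141, 0.001, -3.141]
force: [-0.0, -0.4, -2.6]
width: 0.0178
```

```bash
python3 see.py w12 sleeve_a_mouth cartridge_1
python3 - <<'E'
from fit import *
import pickle
v=load("w12")
for z in(.096,.103): print(fit((.617,.173),[v],z))
A=pickle.load(open("w12.pkl","rb"))[0]
save(cv2.resize(A[100:280,190:380],None,fx=3,fy=3,interpolation=cv2.INTER_CUBIC),"w12c")
E
```

```text
44.9667 [0.6166 0.1731 0.4042] [ 3.1411  0.0006 -3.1411] [-0.0007 -0.448  -2.6192] 0.017783911497418183
sleeve_a_mouth [([284.3, 200.4], 0.78)]
cartridge_1 [([91.1, 42.0], 0.96), ([282.2, 212.0], 0.58), ([11.5, 4.1], 0.57)]
(array([0.61604774, 0.17322293]), np.float64(66.2757459996739))
(array([0.6148321 , 0.17325489]), np.float64(74.83906926766232))
```

View pics/w12c.png

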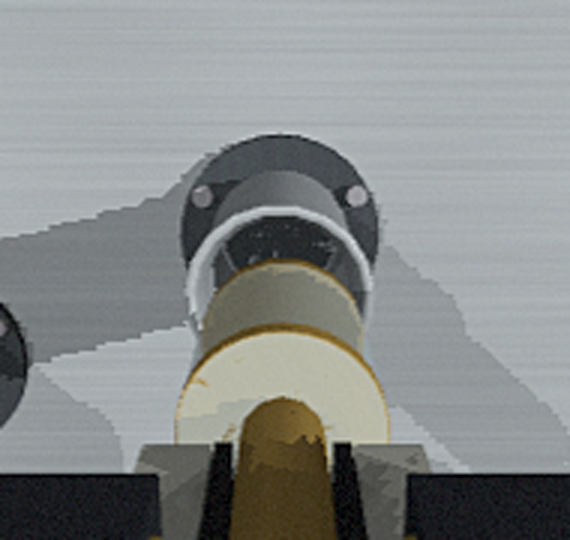

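The cartridge is centred over sleeve A (rim 188–374, cartridge 176–389). Viewed count: 15. Lowering with force checks.

Emit:
move_arm(
  deltas=[
    [0,0,-6,0,0,0],
    [0,0,-8,0,0,0],
    [0,0,-8,0,0,0],
    [0,0,-5,0,0,0],
    [0,0,-3,0,0,0],
  ],
)

```text
t: 45.53
eef_pos: [0.6168, 0.1731, 0.3719]
ee_rot: [-3.141, -0.002, -3.141]
force: [-1.0, -0.6, -2.7]
width: 0.0176
```

Emit:
move_arm(
  deltas=[
    [0,0,-3,0,0,0],
    [0,0,-3,0,0,0],
    [0,0,-3,0,0,0],
    [0,0,-3,0,0,0],
    [0,0,-3,0,0,0],
  ],
)

```text
t: 45.95
eef_pos: [0.6171, 0.1732, 0.3585]
ee_rot: [3.141, 0.0, -3.141]
force: [0.1, 0.9, -1.6]
width: 0.0175
```

Emit:
move_arm(
  deltas=[
    [0,0,-3,0,0,0],
    [0,0,-3,0,0,0],
    [0,0,-3,0,0,0],
    [0,0,-3,0,0,0],
    [0,0,-3,0,0,0],
  ],
)

```text
t: 46.37
eef_pos: [0.6172, 0.1732, 0.3435]
ee_rot: [-3.142, 0.0, -3.141]
force: [0.5, -0.9, -2.4]
width: 0.0173
```

Inside, with no side force. Continuing down.

Emit:
move_arm(
  deltas=[
    [0,0,-4,0,0,0],
    [0,0,-4,0,0,0],
    [0,0,-4,0,0,0],
    [0,0,-4,0,0,0],
    [0,0,-4,0,0,0],
  ],
)

```text
t: 46.78
eef_pos: [0.6171, 0.1731, 0.3233]
ee_rot: [-3.141, 0.0, -3.141]
force: [0.8, -1.4, -1.7]
width: 0.0176
```

Emit:
move_arm(
  deltas=[
    [0,0,-4,0,0,0],
    [0,0,-4,0,0,0],
    [0,0,-4,0,0,0],
    [0,0,-4,0,0,0],
    [0,0,-4,0,0,0],
  ],
)

```text
t: 47.2
eef_pos: [0.6171, 0.1731, 0.3033]
ee_rot: [-3.141, 0.0, -3.141]
force: [1.5, -2.6, -1.1]
width: 0.0175
```

Emit:
move_arm(
  deltas=[
    [0,0,-4,0,0,0],
    [0,0,-4,0,0,0],
    [0,0,-3,0,0,0],
    [0,0,-2,0,0,0],
    [0,0,-2,0,0,0],
  ],
)

```text
t: 47.62
eef_pos: [0.6172, 0.1731, 0.2886]
ee_rot: [-3.141, 0.0, -3.141]
force: [1.6, -3.5, -0.5]
width: 0.0175
```

Emit:
move_arm(
  deltas=[
    [0,0,-2,0,0,0],
    [0,0,-1,0,0,0],
    [0,0,-1,0,0,0],
    [0,0,0,0,0,0],
    [0,0,0,0,0,0],
  ],
)

```text
t: 48.03
eef_pos: [0.6171, 0.1731, 0.2846]
ee_rot: [-3.142, -0.0, -3.141]
force: [4.1, -3.1, -2.1]
width: 0.0176
```

Emit:
move_arm(
  deltas=[
    [0.4,-0.5,-1,0,0,0],
    [0,0,-1,0,0,0],
    [0,0,-1,0,0,0],
    [0,0,-1,0,0,0],
    [0,0,0,0,0,0],
  ],
)

```text
t: 48.45
eef_pos: [0.6173, 0.1729, 0.2803]
ee_rot: [3.141, -0.0, -3.141]
force: [0.9, -0.3, -3.1]
width: 0.0176
```

Emit:
move_arm(
  deltas=[
    [0,0,-0.7,0,0,0],
    [0,0,-0.7,0,0,0],
    [0,0,-0.6,0,0,0],
    [0,0,0,0,0,0],
    [0,0,0,0,0,0],
  ],
)

```text
t: 48.87
eef_pos: [0.6174, 0.1729, 0.2796]
ee_rot: [3.141, 0.001, -3.141]
force: [-0.9, -0.6, 4.5]
width: 0.0174
```

Sleeve A's cartridge is home at the predicted height (TCP z 0.2796, 4.5 N contact). Release partly open, then go above c2.

Emit:
move_arm(
  deltas=[
    [0,0,0,0,0,0],
    [0,0,0,0,0,0],
    [0,0,0,0,0,0],
    [0,0,0,0,0,0],
    [0,0,0,0,0,0],
  ],
  claw=100,
)

```text
t: 49.28
eef_pos: [0.6174, 0.1727, 0.2785]
ee_rot: [-3.142, -0.0, -3.141]
force: [-0.0, 0.3, 0.8]
width: 0.0453
```

Emit:
move_arm(
  deltas=[
    [0,0,0,0,0,0],
    [0,0,0,0,0,0],
    [0,0,5,0,0,0],
    [0,0,10,0,0,0],
    [0,0,15,0,0,0],
  ],
)

```text
t: 49.7
eef_pos: [0.6172, 0.1726, 0.3085]
ee_rot: [-3.141, -0.002, -3.141]
force: [0.5, 0.2, 0.3]
width: 0.0533
```

Emit:
move_arm(
  deltas=[
    [0,0,20,0,0,0],
    [0,0,20,0,0,0],
    [0,0,20,0,0,0],
    [0,0,20,0,0,0],
    [0,0,14,0,0,0],
  ],
)

```text
t: 50.12
eef_pos: [0.6176, 0.1727, 0.4061]
ee_rot: [3.14, 0.003, -3.141]
force: [-0.1, 0.1, 0.9]
width: 0.0531
```

Emit:
move_arm(
  deltas=[
    [-10,-14,0,0,0,0],
    [-15,-21,0,0,0,0],
    [-15,-21,0,0,0,0],
    [-15,-21,0,0,0,0],
    [-15,-21,0,0,0,0],
  ],
)

```text
t: 50.53
eef_pos: [0.5466, 0.0738, 0.4038]
ee_rot: [3.141, 0.001, -3.141]
force: [-0.0, -0.2, 0.0]
width: 0.053
```

Emit:
move_arm(
  deltas=[
    [-20,-27,0,0,0,0],
    [-20,-27,0,0,0,0],
    [-20,-27,0,0,0,0],
    [-15,-20,0,0,0,0],
    [-5,-7,0,0,0,0],
  ],
)

```text
t: 50.95
eef_pos: [0.4651, -0.0355, 0.404]
ee_rot: [3.141, 0.001, 3.141]
force: [0.3, -0.3, -0.3]
width: 0.0534
```

Emit:
move_arm(
  deltas=[
    [0,0,0,0,0,0],
    [0,0,0,0,0,0],
    [0,0,0,0,0,0],
    [0,0,0,0,0,0],
    [0,0,0,0,0,0],
  ],
)

```text
t: 51.37
eef_pos: [0.468, -0.0326, 0.4025]
ee_rot: [-3.141, -0.0, -3.141]
force: [0.1, -0.0, -0.3]
width: 0.0531
```

```bash
cat >> stem.py <<'E'
for i in range(1,n):
    if st[i,4]>120 and abs(ce[i]-p).max()<60:
        b=st[i,1]+st[i,3]-1
        for r in range(b-16,b+1,2):
            cc=np.where(l[r]==i)[0]; print(r,cc.min(),cc.max(),(cc.min()+cc.max())/2)
E
python3 stem.py w11 .4786 .1302; python3 see.py w13 cartridge_1_mid cartridge_1; python3 stem.py w13 .467 -.033
```

```text
exp px [283.5881 213.9027]
2 [   0  127   58   44 1167] [ 26.8312 150.5424]
12 [  68  158   78   53 1690] [106.2769 188.8095]
26 [ 262  169   43   55 1291] [283.3772 195.7188]
34 [101 278  29  56 802] [112.0374 306.394 ]
35 [438 279  30  55 809] [455.8628 306.3832]
36 [ 254  345  306   19 4460] [420.0413 355.8359]
207 269 297 283.0
209 273 294 283.5
211 273 293 283.0
213 273 293 283.0
215 273 293 283.0
217 274 292 283.0
219 275 291 283.0
221 278 289 283.5
223 282 284 283.0
51.3667 [ 0.468  -0.0326  0.4025] [-3.1414 -0.0004 -3.1405] [ 0.1347 -0.0154 -0.3012] 0.053127270004651894
cartridge_1_mid [([201.3, 163.4], 0.59)]
cartridge_1 [([214.7, 149.4], 0.9), ([282.5, 178.4], 0.77)]
exp px [283.1683 212.676 ]
9 [   0  148  114   92 6066] [ 54.0227 193.9641]
13 [167 151  42  36 847] [187.0213 169.7096]
29 [270 177  36  47 793] [286.488  202.0177]
57 [167 278  20  56 581] [174.4871 306.3339]
58 [382 279  20  55 577] [393.3657 306.3518]
59 [ 183  344  352   20 5205] [368.7287 355.682 ]
207 276 295 285.5
209 276 295 285.5
211 275 295 285.0
213 275 295 285.0
215 275 295 285.0
217 276 294 285.0
219 278 293 285.5
221 279 291 285.0
223 283 284 283.5
```

Emit:
move_arm(
  deltas=[
    [0.3,1.3,-15,0,0,0],
    [0,0,-25,0,0,0],
    [0,0,-25,0,0,0],
    [0,0,-20,0,0,0],
    [0,0,-15,0,0,0],
  ],
)

```text
t: 51.93
eef_pos: [0.4673, -0.0319, 0.3008]
ee_rot: [-3.141, -0.002, -3.141]
force: [0.4, 0.6, 0.2]
width: 0.0535
```

Emit:
move_arm(
  deltas=[
    [0,0,-12,0,0,0],
    [0,0,-8,0,0,0],
    [0,0,-6,0,0,0],
    [0,0,-2,0,0,0],
    [0,0,0,0,0,0],
  ],
)

```text
t: 52.35
eef_pos: [0.4679, -0.0319, 0.2745]
ee_rot: [-3.141, -0.0, -3.141]
force: [-0.2, -0.8, 0.2]
width: 0.0533
```

Emit:
move_arm(
  deltas=[
    [0,0,0,0,0,0],
    [0,0,0,0,0,0],
    [0,0,0,0,0,0],
    [0,0,0,0,0,0],
    [0,0,0,0,0,0],
  ],
  claw=255,
  squeeze=30,
)

```text
t: 52.77
eef_pos: [0.4678, -0.032, 0.275]
ee_rot: [3.141, 0.001, -3.141]
force: [-0.4, 0.4, -0.5]
width: 0.0253
```

Emit:
move_arm(
  deltas=[
    [0,0,0,0,0,0],
    [0,0,0,0,0,0],
    [0,0,0,0,0,0],
    [0,0,0,0,0,0],
    [0,0,0,0,0,0],
  ],
)

```text
t: 53.18
eef_pos: [0.4679, -0.0319, 0.2748]
ee_rot: [3.141, 0.0, -3.141]
force: [-1.3, 1.0, 2.4]
width: 0.0175
```

Emit:
move_arm(
  deltas=[
    [0,0,5,0,0,0],
    [0,0,12,0,0,0],
    [0,0,18,0,0,0],
    [0,0,20,0,0,0],
    [0,0,20,0,0,0],
  ],
)

```text
t: 53.6
eef_pos: [0.4673, -0.0322, 0.3502]
ee_rot: [-3.141, -0.002, -3.142]
force: [-0.7, 0.1, -2.5]
width: 0.0174
```

Emit:
move_arm(
  deltas=[
    [0,0,20,0,0,0],
    [0,0,18,0,0,0],
    [0,0,12,0,0,0],
    [0,0,5,0,0,0],
    [0,0,0,0,0,0],
  ],
)

```text
t: 54.02
eef_pos: [0.4677, -0.032, 0.4056]
ee_rot: [3.141, 0.002, -3.141]
force: [0.7, 0.5, -2.4]
width: 0.0177
```

Emit:
move_arm(
  deltas=[
    [10,3,0,0,0,0],
    [20,6,0,0,0,0],
    [22,6,0,0,0,0],
    [22,6,0,0,0,0],
    [22,6,0,0,0,0],
  ],
)

```text
t: 54.43
eef_pos: [0.565, -0.0046, 0.403]
ee_rot: [-3.141, -0.002, -3.141]
force: [0.4, -0.3, -1.8]
width: 0.0176
```

Emit:
move_arm(
  deltas=[
    [22,6,0,0,0,0],
    [22,7,0,0,0,0],
    [22,7,0,0,0,0],
    [20,6,0,0,0,0],
    [13,4,0,0,0,0],
  ],
)

```text
t: 54.85
eef_pos: [0.6648, 0.0257, 0.4018]
ee_rot: [-3.141, -0.003, -3.141]
force: [0.7, 0.0, -2.3]
width: 0.0174
```

Emit:
move_arm(
  deltas=[
    [7,2,0,0,0,0],
    [0,0,0,0,0,0],
    [0,0,0,0,0,0],
    [0,0,0,0,0,0],
    [0,0,0,0,0,0],
  ],
)

```text
t: 55.27
eef_pos: [0.669, 0.0267, 0.4048]
ee_rot: [3.142, -0.0, -3.141]
force: [-0.1, 0.6, -2.4]
width: 0.0174
```

Emit:
move_arm(
  deltas=[
    [0,0,0,0,0,0],
    [0,0,0,0,0,0],
    [0,0,0,0,0,0],
    [0,0,0,0,0,0],
    [0,0,0,0,0,0],
  ],
)

```text
t: 55.68
eef_pos: [0.6696, 0.027, 0.4048]
ee_rot: [3.141, 0.0, -3.141]
force: [0.1, 0.2, -1.5]
width: 0.0175
```

```bash
python3 see.py w14 sleeve_a_mouth cartridge_1
python3 - <<'E'
from fit import *
v=load("w14");A=load("w12")
# score maps: same fit on both (A known good at tool centre .6170,.1728 incl. final nudge)
for z in(.096,.103): print(fit((.67,.027),[v],z),fit((.617,.173),[A],z))
E
```

```text
55.6833 [0.6696 0.027  0.4048] [ 3.1415  0.0003 -3.1413] [ 0.1291  0.2157 -1.5112] 0.017457253406374273
sleeve_a_mouth [([449.9, 140.5], 0.71)]
cartridge_1 [([407.7, 133.2], 0.72)]
(array([0.67033764, 0.02679149]), np.float64(66.19597473426543)) (array([0.61604774, 0.17322293]), np.float64(66.2757459996739))
(array([0.66898493, 0.02672626]), np.float64(71.04605360528541)) (array([0.6148321 , 0.17325489]), np.float64(74.83906926766232))
```

Emit:
move_arm(
  deltas=[
    [1,-0.4,-6,0,0,0],
    [0,0,-8,0,0,0],
    [0,0,-8,0,0,0],
    [0,0,-5,0,0,0],
    [0,0,-3,0,0,0],
  ],
)

```text
t: 56.25
eef_pos: [0.6705, 0.0266, 0.3729]
ee_rot: [-3.141, -0.002, -3.141]
force: [-0.6, -0.4, -2.6]
width: 0.0176
```

Emit:
move_arm(
  deltas=[
    [0,0,-3,0,0,0],
    [0,0,-3,0,0,0],
    [0,0,-3,0,0,0],
    [0,0,-3,0,0,0],
    [0,0,-3,0,0,0],
  ],
)

```text
t: 56.67
eef_pos: [0.6708, 0.0266, 0.3596]
ee_rot: [3.141, 0.0, -3.141]
force: [-0.8, 0.6, -1.7]
width: 0.0175
```

Emit:
move_arm(
  deltas=[
    [0,0,-3,0,0,0],
    [0,0,-3,0,0,0],
    [0,0,-3,0,0,0],
    [0,0,-3,0,0,0],
    [0,0,-3,0,0,0],
  ],
)

```text
t: 57.08
eef_pos: [0.671, 0.0265, 0.3447]
ee_rot: [-3.141, 0.001, -3.141]
force: [0.9, -1.7, -1.0]
width: 0.0176
```

Emit:
move_arm(
  deltas=[
    [0,-0.3,-4,0,0,0],
    [0,0,-4,0,0,0],
    [0,0,-4,0,0,0],
    [0,0,-4,0,0,0],
    [0,0,-4,0,0,0],
  ],
)

```text
t: 57.5
eef_pos: [0.671, 0.0263, 0.3245]
ee_rot: [-3.142, 0.001, -3.141]
force: [2.2, -1.8, 0.4]
width: 0.0175
```

Emit:
move_arm(
  deltas=[
    [0,0,-4,0,0,0],
    [0,0,-4,0,0,0],
    [0,0,-4,0,0,0],
    [0,0,-4,0,0,0],
    [0,0,-4,0,0,0],
  ],
)

```text
t: 57.92
eef_pos: [0.671, 0.0262, 0.3045]
ee_rot: [-3.142, 0.001, -3.141]
force: [4.1, -2.4, 1.0]
width: 0.0174
```

Emit:
move_arm(
  deltas=[
    [0.6,-0.3,-4,0,0,0],
    [0,0,-4,0,0,0],
    [0,0,-3,0,0,0],
    [0,0,-2,0,0,0],
    [0,0,-2,0,0,0],
  ],
)

```text
t: 58.33
eef_pos: [0.6713, 0.0261, 0.2894]
ee_rot: [-3.142, -0.0, -3.141]
force: [2.8, -1.4, 0.0]
width: 0.0176
```

Emit:
move_arm(
  deltas=[
    [0,0,-2,0,0,0],
    [0,0,-1,0,0,0],
    [0,0,-1,0,0,0],
    [0,0,-1,0,0,0],
    [0,0,0,0,0,0],
  ],
)

```text
t: 58.75
eef_pos: [0.6713, 0.0261, 0.2844]
ee_rot: [3.142, -0.0, -3.141]
force: [3.0, -2.0, -1.5]
width: 0.0173
```

Emit:
move_arm(
  deltas=[
    [0,0,-1,0,0,0],
    [0,0,-1,0,0,0],
    [0,0,-1,0,0,0],
    [0,0,0,0,0,0],
    [0,0,0,0,0,0],
  ],
)

```text
t: 59.17
eef_pos: [0.6713, 0.026, 0.2814]
ee_rot: [3.142, -0.0, -3.141]
force: [3.1, -1.5, -1.8]
width: 0.0176
```

Emit:
move_arm(
  deltas=[
    [0,0,-0.8,0,0,0],
    [0,0,-0.7,0,0,0],
    [0,0,-0.5,0,0,0],
    [0,0,0,0,0,0],
    [0,0,0,0,0,0],
  ],
)

```text
t: 59.58
eef_pos: [0.6714, 0.0261, 0.2809]
ee_rot: [-3.142, 0.001, -3.141]
force: [-0.1, -0.7, 6.5]
width: 0.0175
```

Home at the predicted height. Release, retreat, and make the final check.

Emit:
move_arm(
  deltas=[
    [0,0,0,0,0,0],
    [0,0,0,0,0,0],
    [0,0,0,0,0,0],
    [0,0,0,0,0,0],
    [0,0,0,0,0,0],
  ],
  claw=100,
)

```text
t: 60.0
eef_pos: [0.6711, 0.0261, 0.2793]
ee_rot: [-3.142, -0.001, -3.141]
force: [0.8, 0.4, -0.2]
width: 0.0452
```

Emit:
move_arm(
  deltas=[
    [0,0,0,0,0,0],
    [0,0,0,0,0,0],
    [0,0,5,0,0,0],
    [0,0,10,0,0,0],
    [0,0,15,0,0,0],
  ],
)

```text
t: 60.42
eef_pos: [0.671, 0.026, 0.3094]
ee_rot: [-3.141, -0.002, -3.141]
force: [-0.1, -0.5, 0.4]
width: 0.0531
```

Emit:
move_arm(
  deltas=[
    [0,0,25,0,0,0],
    [0,0,25,0,0,0],
    [0,0,25,0,0,0],
    [0,0,25,0,0,0],
    [0,0,25,0,0,0],
  ],
)

```text
t: 60.83
eef_pos: [0.671, 0.0258, 0.4373]
ee_rot: [3.141, 0.001, -3.141]
force: [0.5, 0.3, 0.3]
width: 0.0531
```

Emit:
move_arm(
  deltas=[
    [5,10,20,0,0,0],
    [5,10,20,0,0,0],
    [5,10,20,0,0,0],
    [5,10,10,0,0,0],
    [5,10,0,0,0,0],
  ],
)

```text
t: 61.25
eef_pos: [0.6964, 0.0762, 0.5094]
ee_rot: [3.14, 0.006, -3.141]
force: [0.7, 0.2, 1.6]
width: 0.0532
```

Emit:
move_arm(
  deltas=[
    [0,0,0,0,0,0],
    [0,0,0,0,0,0],
    [0,0,0,0,0,0],
    [0,0,0,0,0,0],
    [0,0,0,0,0,0],
  ],
)

```text
t: 61.67
eef_pos: [0.6962, 0.0756, 0.5043]
ee_rot: [-3.141, -0.001, 3.141]
force: [0.4, 0.3, -1.0]
width: 0.0532
```

```bash
python3 see.py w15 sleeve_a_mouth cartridge_1_mid
python3 - <<'E'
from fit import *
np.set_printoptions(precision=4,suppress=True)
w=pickle.load(open("w15.pkl","rb"))
s=arm.grab_frame("side"); t=arm.grab_frame("top")
Kt,Tt,_=cam("top");Ks,Ts,_=cam("side")
a=cv2.resize(s[130:340,150:400],(400,336)); b=cv2.resize(w[0][:250,100:500],(400,250)); c=cv2.resize(t[130:330,100:380],(400,286))
save(np.hstack([np.vstack([a,b])[:586],np.vstack([c,np.zeros((300,400,3),np.uint8)])]),"fin")
for nm,p in(("A",(.617,.1728)),("R",(.671,.0262))):
    print(nm,"side: mouth",proj(Ks,Ts,[*p,.096]),"stemtop",proj(Ks,Ts,[*p,.146]),"wrist top",proj(w[1],w[2],[*p,.146]),"mouth",proj(w[1],w[2],[*p,.096]))
print("brush top side",proj(Ks,Ts,[.4835,-.298,.206]),"tip",proj(Ks,Ts,[.4835,-.298,.09]))
E
```

```text
61.6667 [0.6962 0.0756 0.5043] [-3.1413 -0.0007  3.1415] [ 0.4292  0.2545 -1.0387] 0.053191885508593065
sleeve_a_mouth [([367.0, 108.3], 0.67)]
cartridge_1_mid [([350.9, 108.0], 0.27)]
A side: mouth [208.3005 277.0132] stemtop [206.7206 261.6237] wrist top [379.6994 109.7503] mouth [367.4117 109.3547]
R side: mouth [212.5277 238.5528] stemtop [211.2161 223.9209] wrist top [237.2899 162.8206] mouth [242.9827 155.9307]
brush top side [308.1171 161.4151] tip [306.3541 193.033 ]
```

View pics/fin.png

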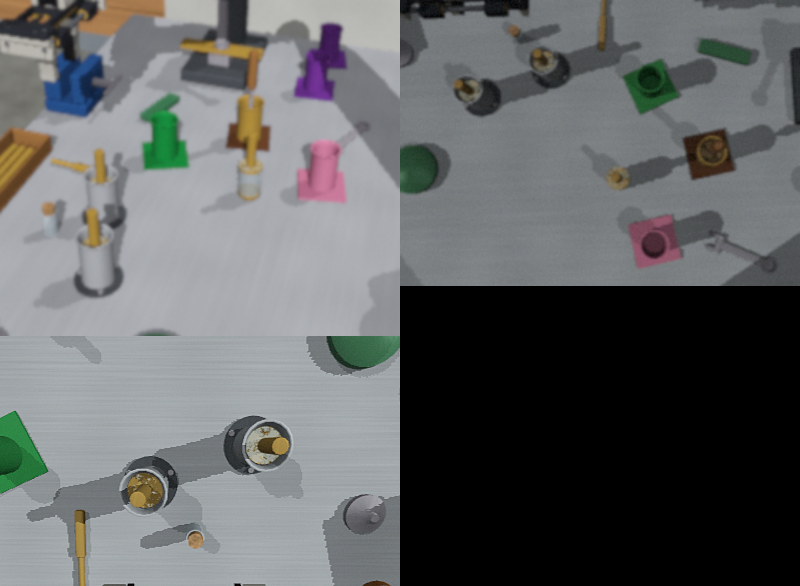

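The final views agree. Stem tops are at side-camera pixels (208,262) and (212,225), against (207,262) and (211,224) predicted for fully home. The brush top is at (308,162), against (308,161) predicted for fully down. The spare and the bystanders stand untouched.

```bash
python3 -c "
from station import arm
print(arm.job_done())"
```

```text
the job is handed in; nothing more can be done
None
```

The job is done and handed in at about 62 s, well inside the 208 s limit. Only two sleeves were on the table. I scrubbed the left one and then the right: down to the floor, up to about 15 mm below the mouth, and down to the floor again. The brush went back bristles-first to its holder's floor, and I packed one cartridge into each sleeve.

- **Scrubbing:** floor contact was 9–16 N on every down stroke, at the same tool height each time.
- **Packing:** both cartridges bottomed within 1 mm of the predicted height, with contact of 4.5 N and 6.5 N. There was a light side rub of up to about 4 N on the way down, which I eased by shifting the tool slightly.
- **Final camera check:** the stem tops and the brush top were within 1–2 pixels of where they should be when fully seated. The spare cartridge is on the table, and the sleeves and bystanders looked undisturbed.
- **What went wrong:** one cartridge was knocked aside during the run, so I measured it again before gripping it. I also mis-summed one move and was about 10 mm off over the holder, and corrected that before inserting the brush.
- **What disagreed:** with its height left free, my rim fit read the sleeve mouths 7–13 mm too high. I used the stated 96 mm height and checked centring in the images instead.

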